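# Load the clay drying box

## Task

Load the drying box: shut its warm-air damper, slide the cover fully back, and set every clay piece that is on the round wooden board down gently, standing upright on the floor of the box. Then slide the cover fully home and turn the damper fully open again. Never have the damper open while the cover is off the box, and leave the other things on the table where they are.

Things in the scene. Friction and masses are not known exactly. Their poses are not given: they have to be found in the camera images.
- box_floor (a point): Centre of the inside floor of the fixed grey open-topped drying box, 12 mm above the table. x: along the box and the cover's travel, away from the robot (the box may be turned a little); y to its left; z up. Inside 220 (x) by 260 mm (y), walls 10 mm thick, tops 73 mm above this floor. Rails on the side walls run on to x = 355 mm, outer faces at y = +-145 mm.
- cover (a joint): Flat aluminium cover sliding over the box: 0 = fully home (box closed), 0.235 m = fully back (box wholly uncovered, cover parked on the rails in +x). About 2.5 N of friction; stays where it is left. Its top is 86 mm above the inside floor; 240 x 268 mm.
- cover_grip (a point): Gripping point on the black upright fin on the cover, near the cover's robot-side edge: the fin is 14 mm thick along the box's x, 90 mm long along its y, 42 mm tall from the cover's top; this point is 25 mm above the cover's top, 17 mm below the fin's top edge. Moves with the cover. Axes parallel to those of box_floor.
- damper (a joint): Warm-air damper lever, turning about a vertical axis: 0 = shut (lever points to the box's -y, across the pipe), 1.571 rad = fully open (lever points to the box's -x, in line with the pipe, towards the robot). Seen from above it turns clockwise as it opens. Stops at both ends, friction 0.15 N m, stays where it is left.
- damper_hinge (a point): Point on the damper's vertical axis at the height of the lever's centreline, 128 mm above the table, over the damper block on the box's right (-y) side (100 x 90 mm, 85 mm tall). From there an air pipe (64 mm across) runs in the box's +x to a fan box (110 x 100 mm, 130 mm tall) centred 290 mm on. Axes parallel to those of box_floor.
- damper_grip (a point): Gripping point on the damper lever, 80 mm from its axis: a flat steel bar 14 mm wide, 22 mm tall, reaching 105 mm from the axis, with 32 mm of free space between its underside and the damper block. The point is at mid-height; moves with the lever. Its -y axis points outwards along the lever.
- board: Fixed round wooden board, 370 mm across, 12 mm thick, on which the clay pieces stand. Origin at the centre of its underside.
- bird: grey dried-clay bird (may be absent), 108 mm long from tail to beak along its x (from -50 to +58 mm), flat-sided body 42 mm wide along y and 36 mm tall, head up to 50 mm at +x. Grip across y at 25 mm height at its origin. Origin: underside, middle of the width. z up.
- house: grey dried-clay little house (may be absent): walls 72 mm along x by 50 mm along y, 40 mm tall, pitched roof to 60 mm, eaves to y = +-27 mm at about 40 mm height. Grip across the y faces at 25 mm height. Origin: centre of underside. z up.
- pot: grey dried-clay round straight-sided open pot (may be absent), 62 mm across, 52 mm tall. Grip across its outside at 27 mm height. Origin: centre of underside. z up.
- vase: grey dried-clay squat round vase (may be absent), belly 68 mm across between 20 and 36 mm height, narrow neck, 60 mm tall, foot 52 mm across. Grip across the belly at 28 mm height. Origin: centre of underside. z up.
- jar: Bystander: closed glass jar with a white lid, 64 mm across, 85 mm tall, between board and box at the far side. Origin: centre of underside.
- bowl: Bystander: grey water bowl, 90 mm across, 45 mm tall, right of and nearer than the box. Origin: centre of underside.

How it is judged:
By the outcome, as a careful person would: the job done as asked, in the order asked, and still so for the second after the job is handed in, with the robot touching nothing.
Of bird, house, pot, vase only 2 to 4 are there at a start; the rules pass over those that are not, and their reading is None.
At some moment in a run one of bird, house, pot, vase may be knocked a few centimetres aside while the robot is not near it.
It also fails if it takes over 210 s, if anything falls off the work surface, if the arm or the gripper's body presses on something with over 40 N, if the wrist force passes 120 N, or if a joint passes its speed limit or range.

## Robot

A 6-joint arm with a two-finger parallel gripper is mounted at the origin on the work surface. World frame = base frame: x ahead of the robot, y to its left, z up, the work surface at z = 0. Lengths are in m, angles in rad, forces in N, time in s.
With the tool pointing down it reaches from about 0.375 to 0.9 m from the base axis. Payload 3.1 kg.
Tool frame: the origin (TCP) lies between the finger pads; the fingertips stand 19 mm ahead of it and the grasp point (between the pads) is the TCP; z points along the fingers, y is the line along which they close (so a half turn about z gives the same grasp; the last joint's range is limited). The gripper opens to 87 mm and grips with 3 to 60 N. Pads are 19 mm wide; open, the fingers measure 117 mm over their backs; the gripper's body (75 mm by 190 mm) begins 51 mm behind the grasp point.
Start: joints at [1.133, 0.527, 1.433, -0, 1.181, -0.178], TCP at [0.161, 0.604, 0.242] pointing down, gripper open.
Joint ranges: [-3.08, 3.08], [-0.75, 2.2], [0.22, 2.44], [-1.43, 4.57], [0, 2.65], [-2.85, 2.85]. Speed limits (rad/s): [2.79, 2.79, 3.14, 3.14, 3.14, 3.14].

## Interface

Orientations are given as a unit quaternion [x, y, z, w].
In Python, from rig import telemetry, viewer, hand_in gives the robot as it stands. The module is installed in compiled form; this text tells all that it offers.
- The arm moves only by the shell command python3 -m creep 'ROWS' [FORCE]. ROWS is JSON, a list of rows, each an object with "translation": the shift along the tool's x, y, z in mm, a list of three; "roll": the turn about the tool's z in degrees; "gripper": the finger opening in mm, from 0 to 87. In form: [{"translation": [tx, ty, tz], "roll": roll, "gripper": gripper}, ...]. A call has 1 to 5 rows; each row is the pose to reach, as a shift and turn from the pose commanded when the call began, along the tool's axes at that moment; what a row does not reach only later rows make up. A row lasts 1/12 s, in which the tool goes at most 41.7 mm and 7.16 degrees, less where a joint would pass 70% of its speed; a pose out of reach is approached as far as the arm can. A call with a gripper value outside its range is refused whole. The fingers move at their own pace and stop on an object; FORCE is the grip in N (left out, the last holds). Time passes only in rows, so rows that repeat a pose let the fingers close. It gives the time, the measured TCP pose, the force, the opening and the grip force at its end, in the units of the state.
- telemetry.get_obs(): the state, without advancing time (a new reading comes with each control period).
- viewer.camera(name): name is "scene" or "top" or "wrist"; returns the picture (400x640x3 uint8, blue, green, red); there is no depth.
- viewer.camera_info(name): a dict with "intrinsics" (3x3 intrinsics, pixels), "rvec" (rotation vector, rad) and "tvec" (3), from world to camera coordinates, as OpenCV has them; the wrist camera has in their place "hand_eye" (4x4, takes a point from camera to tool coordinates, whose origin is the TCP and whose axes are the flange's). Camera axes: x right, y down, z forward; pixel columns grow to the right and rows downward; lengths in m; the calibration is good to about 2 mm. The wrist camera is an equidistant fisheye: a pixel r from the principal point sees the ray r / f radians off the axis. A picture is of the moment at which its call begins: read the wrist's pose just before it. camera_info takes no time and is no camera call.
- hand_in(): hands the job in; it is judged then, once.
Trained networks look in the newest picture that a camera, given by its name, has taken for a name from the list of things; names that differ only in an ending like _2 or _b are one class to them, and where a whole thing is asked for, a point or a joint stands for the part that bears it (a point fixed in the world has none). Each returns a list of dicts, best first, with "p" (0 to 1); they miss things now and then, are a little off and sometimes report something else, mostly with a low value. They report only what shows in the picture. A call takes as long as a camera call.
- viewer.recognise(camera, thing): "bbox" ([left, top, width, height] in pixels, round what is visible of it).
The state is a dict: "time": time; "q": joint angles; "joint_velocities": joint speeds; "joint_torque": joint torques, N m; "position": TCP position; "tool_rot": TCP orientation; "ft_force": force on the tool from outside, world axes, zero at the start; "moment": the same for the moment, N m; "grip_width": finger opening in m; "grip_force": force on a finger pad.
Only numpy, scipy, OpenCV 4.12 (cv2) and the standard library are available. Lean on these libraries where they do the work, as an engineer would, in place of code of your own. Each camera call takes 0.05 s, during which the arm holds its last target. There are 200 camera calls.

## Working session

There is one attempt and no reset: what is moved stays moved. The work goes in short steps, Python scripts to look and compute and a shell command to move; the robot and the scene stay as the last step left them, time stands still between calls to the robot, and variables do not carry over. Pictures are saved under pics/ and viewed, at most 14 in all, crops included, and the job is handed in when it is done.

```bash
mkdir -p pics; cat > h.py <<'E'
import numpy as np, cv2, json
from rig import telemetry, viewer
from scipy.spatial.transform import Rotation as R
def cam(n):
    i=viewer.camera_info(n); K=np.array(i["intrinsics"],float)
    return K,i
def ray(n,px,obs=None):
    """world origin, direction"""
    K,i=cam(n); px=np.atleast_2d(np.array(px,float))
    if n!="wrist":
        Rm=cv2.Rodrigues(np.array(i["rvec"],float))[0]; t=np.array(i["tvec"],float).ravel()
        d=np.c_[px,np.ones(len(px))]@np.linalg.inv(K).T
        return -Rm.T@t, d@Rm
    xy=(px-K[:2,2])/np.array([K[0,0],K[1,1]]); th=np.linalg.norm(xy,axis=1)
    d=np.c_[xy/np.maximum(th,1e-9)[:,None]*np.sin(th)[:,None],np.cos(th)]
    H=np.array(i["hand_eye"]); o=obs; T=np.eye(4); T[:3,:3]=R.from_quat(o["tool_rot"]).as_matrix(); T[:3,3]=o["position"]
    M=T@H
    return M[:3,3], d@M[:3,:3].T
def plane(n,px,z,obs=None):
    o,d=ray(n,px,obs); return o+d*((z-o[2])/d[:,2])[:,None]
def tri(rays):
    A=np.zeros((3,3));b=np.zeros(3)
    for o,d in rays:
        d=d/np.linalg.norm(d);P=np.eye(3)-np.outer(d,d);A+=P;b+=P@o
    x=np.linalg.solve(A,b)
    return x,[float(np.linalg.norm(np.cross(x-o,d/np.linalg.norm(d)))) for o,d in rays]
def proj(n,X):
    K,i=cam(n); return cv2.projectPoints(np.array(X,float).reshape(-1,3),np.array(i["rvec"],float),np.array(i["tvec"],float),K,None)[0].reshape(-1,2)
def delta(target,yaw=None):
    """shift in tool axes (mm) to world target; yaw = wanted direction of tool y (deg,world), returns roll"""
    o=telemetry.get_obs(); Rm=R.from_quat(o["tool_rot"]).as_matrix()
    d=Rm.T@(np.array(target)-o["position"])*1000
    ty=np.degrees(np.arctan2(Rm[1,1],Rm[0,1])); r=None
    if yaw is not None: r=-((yaw-ty+90)%180-90)
    return np.round(d,1),r,round(ty,1)
E
python3 - <<'E'
from h import *
o=telemetry.get_obs(); print({k:np.round(v,3) for k,v in o.items()})
for n in ["scene","top","wrist"]:
    im=viewer.camera(n); cv2.imwrite(f"pics/{n}0.png",im)
    K,i=cam(n); print(n,np.round(K,1).tolist(), {k:np.round(v,3).tolist() for k,v in i.items() if k!="intrinsics"})
    if n!="wrist":
        print(" C",ray(n,[[320,200]])[0].round(3))
    for t in ["bird","house","pot","vase","jar","bowl","board","cover","cover_grip","damper","damper_grip"]:
        print(n,t,[(np.round(x["bbox"]).tolist(),round(x["p"],2)) for x in viewer.recognise(n,t)[:3]])
E
```

```text
{'time': np.float64(0.0), 'q': array([ 1.132,  0.528,  1.434, -0.   ,  1.181, -0.178]), 'joint_velocities': array([-0.001, -0.   , -0.001,  0.002, -0.   , -0.   ]), 'joint_torque': array([ -0.   , -44.004, -17.659,   0.063,   0.058,  -0.   ]), 'position': array([0.16 , 0.603, 0.241]), 'tool_rot': array([ 0.13 ,  0.992, -0.001, -0.   ]), 'ft_force': array([-0.832,  0.017,  0.724]), 'moment': array([-0.021,  0.073, -0.011]), 'grip_force': np.float64(0.0), 'grip_width': np.float64(0.087)}
scene [[447.0, 0.0, 315.9], [0.0, 447.0, 198.5], [0.0, 0.0, 1.0]] {'rvec': [1.661, 1.762, -0.821], 'tvec': [0.041, -0.262, 1.747]}
 C [1.504 0.051 0.927]
scene bird [([407.0, 222.0, 38.0, 18.0], 0.9)]
scene house [([390.0, 175.0, 28.0, 23.0], 0.72)]
scene pot [([219.0, 167.0, 103.0, 73.0], 0.67), ([374.0, 199.0, 21.0, 28.0], 0.62)]
scene vase [([433.0, 192.0, 24.0, 21.0], 0.57)]
scene jar [([344.0, 234.0, 25.0, 37.0], 0.92), ([207.0, 163.0, 21.0, 20.0], 0.53), ([216.0, 170.0, 106.0, 68.0], 0.19)]
scene bowl [([205.0, 162.0, 21.0, 24.0], 0.71)]
scene board [([351.0, 179.0, 124.0, 82.0], 0.95), ([214.0, 
[... 1056 characters left out ...]
96.0, 30.0, 53.0], 0.72)]
top damper_grip [([452.0, 194.0, 34.0, 54.0], 0.7)]
wrist [[309.7, 0.0, 316.1], [0.0, 309.7, 196.7], [0.0, 0.0, 1.0]] {'hand_eye': [[-0.001, -0.962, -0.273, 0.076], [1.0, -0.001, 0.0, 0.0], [-0.0, -0.273, 0.962, -0.142], [0.0, 0.0, 0.0, 1.0]]}
wrist bird []
wrist house []
wrist pot []
wrist vase [([17.0, 375.0, 52.0, 23.0], 0.51)]
wrist jar [([2.0, 319.0, 10.0, 27.0], 0.72)]
wrist bowl [([1.0, 319.0, 8.0, 27.0], 0.5)]
wrist board [([208.0, 312.0, 28.0, 10.0], 0.61)]
wrist cover [([18.0, 375.0, 52.0, 23.0], 0.59)]
wrist cover_grip [([19.0, 372.0, 51.0, 28.0], 0.78)]
wrist damper [([18.0, 374.0, 51.0, 25.0], 0.25)]
wrist damper_grip [([20.0, 390.0, 11.0, 10.0], 0.46)]
```

```bash
python3 - <<'E'
import cv2
t=cv2.imread("pics/top0.png")[45:325,110:510]; cv2.imwrite("pics/t1.png",cv2.resize(t,None,fx=2,fy=2,interpolation=cv2.INTER_CUBIC))
t=cv2.imread("pics/scene0.png")[120:290,190:480]; cv2.imwrite("pics/s1.png",cv2.resize(t,None,fx=2.7,fy=2.7,interpolation=cv2.INTER_CUBIC))
E
```

```text
(no output)
```

View pics/t1.png

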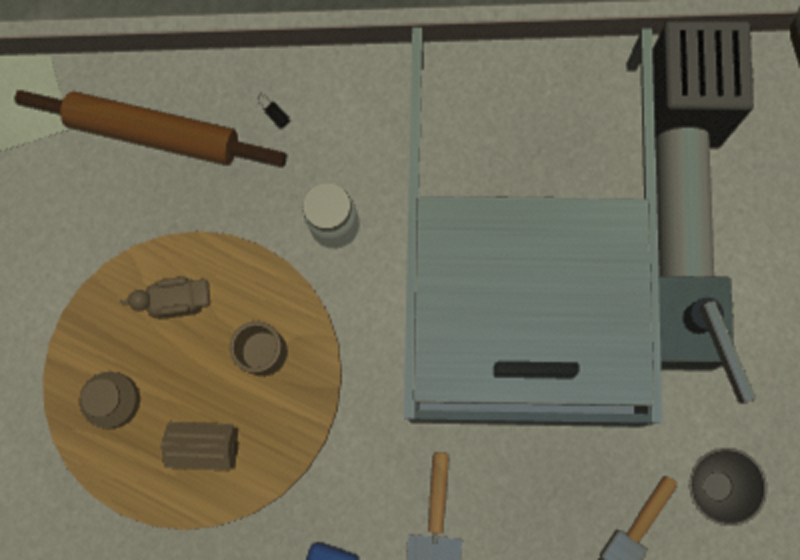

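View pics/s1.png

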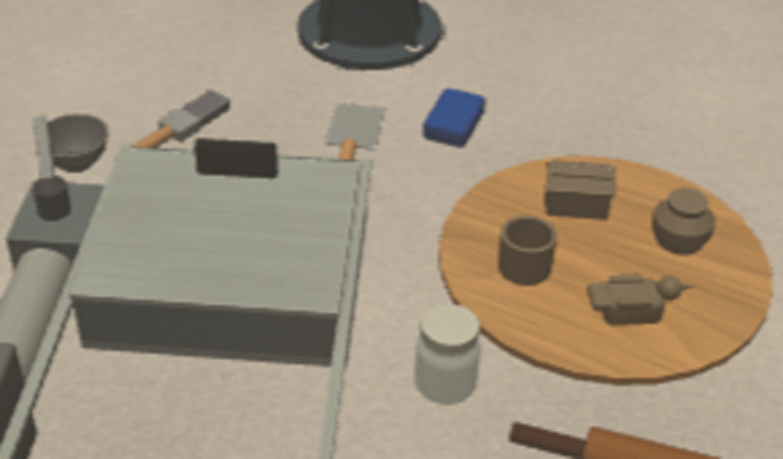

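```bash
python3 - <<'E'
from h import *
T=lambda x,y:(np.array([x,y])/2+[110,45]); S=lambda x,y:(np.array([x,y])/2.7+[190,120])
P=lambda l,n,p,z:print(l,(plane(n,[p],z)[0]*1000).round(0)[:2])
print("cover corners z98 FL FR BL BR (top)")
for c in [(414,403),(651,405),(417,197),(648,200)]: P("",'top',T(*c),.098)
print("box bottom front corners z0 / wall-top .085 / rails far")
for c in [(406,421),(658,424)]: P("",'top',T(*c),.0)
for c in [(406,416),(659,418),(412,28),(651,30),(422,28),(641,30)]: P("",'top',T(*c),.085)
print("cover FL.. scene z98")
for c in [(125,148),(362,160),(75,296),(338,312)]: P("",'scene',S(*c),.098)
tr=lambda l,a,b:print(l,[np.round(np.array(v)*1000,0) for v in tri([(ray('top',[T(*a)])[0],ray('top',[T(*a)])[1][0]),(ray('scene',[S(*b)])[0],ray('scene',[S(*b)])[1][0])])])
tr("fin top L",(578-84,363),(277,143)); tr("fin top R",(578,363),(196,140))
tr("lever tip",(747,401),(41,118)); tr("knob top",(707,311),(52,186))
tr("jar lid",(327,205),(450,322)); tr("pot rim",(257,346),(528,230)); tr("vase top",(102,395),(690,202))
tr("house ridge R",(236,442),(546,170)); tr("house ridge L",(164,440),(615,168)); tr("bird head",(137,300),(670,287)); tr("bird beak",(122,302),(692,289))
tr("board left edge",(43,380),(770,270))
for l,c,z in [("pot",(257,346),.064),("vase",(102,398),.072),("house",(199,443),.072),("bird body",(178,298),.048),("bird tail",(209,293),.045),("bird beak",(122,302),.05)]: P(l,'top',T(*c),z)
E
```

```text
cover corners z98 FL FR BL BR (top)
 [434.   5.]
 [ 425. -258.]
 [673.  -3.]
 [ 662. -271.]
box bottom front corners z0 / wall-top .085 / rails far
 [420.  18.]
 [ 409. -289.]
 [420.  15.]
 [ 411. -269.]
 [892.  -1.]
 [ 880. -291.]
 [892. -14.]
 [ 880. -279.]
cover FL.. scene z98
 [ 425. -260.]
 [432.  10.]
 [ 667. -262.]
 [674.  -2.]
fin top L [array([470., -82., 147.]), array([1., 1.])]
fin top R [array([ 468., -171.,  146.]), array([2., 2.])]
lever tip [array([ 424., -351.,  136.]), array([0., 0.])]
knob top [array([ 525., -319.,  121.]), array([2., 2.])]
jar lid [array([670., 105.,  87.]), array([2., 2.])]
pot rim [array([507., 191.,  68.]), array([3., 3.])]
vase top [array([454., 372.,  71.]), array([4., 4.])]
house ridge R [array([396., 217.,  64.]), array([4., 4.])]
house ridge L [array([400., 296.,  74.]), array([3., 3.])]
bird head [array([569., 339.,  50.]), array([1., 1.])]
bird beak [array([568., 360.,  47.]), array([3., 3.])]
board left edge [array([481., 472.,  -0.]), array([1., 1.])]
pot [507. 189.]
vase [450. 367.]
house [396. 253.]
bird body [571. 289.]
bird tail [577. 252.]
bird beak [567. 356.]
```

```bash
cat >> h.py <<'E'
def go(target_mm,yaw=None,show=True):
    """shift in tool axes now (mm), roll (deg) to reach world target with tool y at yaw (mod 180), q6 kept small"""
    o=telemetry.get_obs(); Rm=R.from_quat(o["tool_rot"]).as_matrix()
    d=Rm.T@(np.array(target_mm)-np.array(o["position"])*1000); now=np.degrees(o["q"][0]-o["q"][5]); r=0
    if yaw is not None:
        q1=np.degrees(np.arctan2(target_mm[1],target_mm[0])); c=[yaw+k*180 for k in range(-3,4)]
        y=min(c,key=lambda v:abs(q1-v)); r=-(y-now)
    print("t",round(float(o["time"]),2),"pos",(np.array(o["position"])*1000).round(1),"yaw",round(now,1),"tilt ok",round(Rm[2,2],4),"shift",d.round(0),"roll",round(r,1),"w",round(o["grip_width"]*1000,1),"F",np.round(o["ft_force"],1))
E
python3 -m creep '[{"translation":[-160,-130,0],"roll":0,"gripper":60},{"translation":[-160,-130,0],"roll":0,"gripper":60},{"translation":[-160,-130,0],"roll":0,"gripper":60},{"translation":[-160,-130,0],"roll":0,"gripper":60},{"translation":[-160,-130,0],"roll":0,"gripper":60}]' 20
python3 -m creep '[{"translation":[-160,-130,0],"roll":0,"gripper":60},{"translation":[-160,-130,0],"roll":0,"gripper":60},{"translation":[-160,-130,0],"roll":0,"gripper":60},{"translation":[-160,-130,0],"roll":0,"gripper":60},{"translation":[-160,-130,0],"roll":0,"gripper":60}]'
python3 - <<'E'
from h import *
o=telemetry.get_obs(); im=viewer.camera("wrist"); cv2.imwrite("pics/w1.png",im); import pickle; pickle.dump(o,open("w1.pkl","wb"))
go([449,-343,200],-72.4)
for t in ["bird","house","pot","vase"]: print(t,[(np.round(x["bbox"]).tolist(),round(x["p"],2)) for x in viewer.recognise("wrist",t)[:3]])
E
```

```text
time: 2.22
position: [0.2825, 0.4356, 0.2417]
tool_rot: [0.129, 0.992, 0.0, 0.0]
ft_force: [0.7, -0.4, 0.4]
grip_width: 0.0634
grip_force: 0.0
time: 2.63
position: [0.4041, 0.2687, 0.2419]
tool_rot: [0.13, 0.992, 0.0, 0.0]
ft_force: [0.2, 0.7, 0.5]
grip_width: 0.0605
grip_force: 0.0
t 2.68 pos [409.3 263.8 242. ] yaw 74.7 tilt ok -1.0 shift [-196. -575.   45.] roll 147.1 w 59.9 F [ 3.  -2.  -0.5]
bird [([339.0, 287.0, 42.0, 27.0], 0.59), ([258.0, 238.0, 46.0, 60.0], 0.44)]
house [([270.0, 140.0, 73.0, 64.0], 0.97)]
pot [([342.0, 289.0, 39.0, 24.0], 0.6), ([258.0, 240.0, 44.0, 61.0], 0.59)]
vase [([385.0, 167.0, 58.0, 54.0], 0.67)]
```

View pics/w1.png

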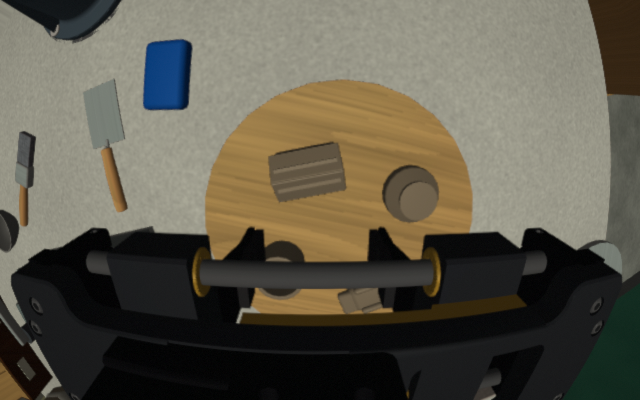

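```bash
for i in 1 2 3; do python3 -m creep '[{"translation":[-65,-192,0],"roll":0,"gripper":50},{"translation":[-65,-192,0],"roll":0,"gripper":50},{"translation":[-65,-192,0],"roll":0,"gripper":50},{"translation":[-65,-192,0],"roll":0,"gripper":50},{"translation":[-65,-192,0],"roll":0,"gripper":50}]' | sed -n 2p; done
for i in 1 2 3 4; do python3 -m creep '[{"translation":[0,0,0],"roll":35,"gripper":50},{"translation":[0,0,0],"roll":35,"gripper":50},{"translation":[0,0,0],"roll":35,"gripper":50},{"translation":[0,0,0],"roll":35,"gripper":50},{"translation":[0,0,0],"roll":35,"gripper":50}]' | sed -n 2,3p; done
python3 - <<'E'
from h import *
o=telemetry.get_obs(); im=viewer.camera("wrist"); cv2.imwrite("pics/w2.png",im); import pickle; pickle.dump(o,open("w2.pkl","wb"))
go([449,-343,200],-72.4)
for t in ["damper","damper_grip","cover","cover_grip"]: print(t,[(np.round(x["bbox"]).tolist(),round(x["p"],2)) for x in viewer.recognise("wrist",t)[:3]])
E
```

```text
position: [0.4157, 0.0682, 0.2417]
position: [0.4304, -0.1347, 0.2418]
position: [0.4446, -0.337, 0.2416]
position: [0.4446, -0.3341, 0.2413]
tool_rot: [0.423, 0.906, 0.0, -0.0]
position: [0.4447, -0.3339, 0.2414]
tool_rot: [0.676, 0.737, 0.0, -0.0]
position: [0.4447, -0.3339, 0.2415]
tool_rot: [0.866, 0.5, 0.0, -0.0]
position: [0.4447, -0.3339, 0.2414]
tool_rot: [0.976, 0.216, -0.0, -0.0]
t 5.85 pos [ 444.8 -334.   241.5] yaw -65.2 tilt ok -1.0 shift [ 0. 10. 41.] roll 7.2 w 49.8 F [-0.7  0.6  0.4]
damper [([320.0, 86.0, 45.0, 145.0], 0.9)]
damper_grip [([321.0, 87.0, 40.0, 146.0], 0.61)]
cover [([58.0, 0.0, 270.0, 177.0], 0.58)]
cover_grip [([56.0, 0.0, 271.0, 175.0], 0.85)]
```

View pics/w2.png

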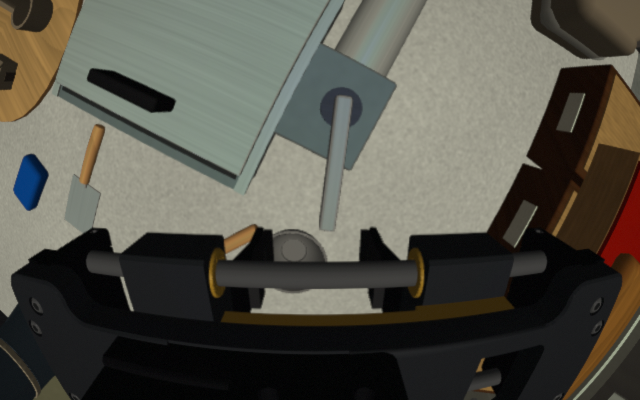

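```bash
python3 - <<'E'
from h import *
import pickle
o=pickle.load(open("w2.pkl","rb")); T=lambda x,y:(np.array([x,y])/2+[110,45]); S=lambda x,y:(np.array([x,y])/2.7+[190,120])
for l,c,z in [("hinge lever end",(342,98),.139),("knob",(341,107),.117),("tip",(328,230),.139),("fin topL",(90,70),.140),("fin top R",(173,101),.140),("cover FR",(233,180),.098),("box FR top",(240,190),.085),("box FR bot",(240,192),0),("box FL top",(58,94),.085)]: print(l,(plane("wrist",[c],z,o)[0]*1000).round(0))
def tr(l,a,b,c=None):
    r=[]
    for n,p in (("top",T(*a)),("scene",S(*b))) if c is None else (("top",T(*a)),("wrist",c)):
        C,d=ray(n,[p],o); r.append((C,d[0]))
    x,e=tri(r); print(l,(x*1000).round(0),np.round(np.array(e)*1000,1))
tr("tip top+wrist",(747,401),0,(328,230)); tr("hingeend",(708,303),0,(342,98)); tr("finL",(494,363),0,(90,70)); tr("finR",(578,363),0,(173,101))
E
```

```text
hinge lever end [ 530. -316.  139.]
knob [ 524. -319.  117.]
tip [ 426. -353.  139.]
fin topL [472. -86. 140.]
fin top R [ 474. -188.  140.]
cover FR [ 420. -256.   98.]
box FR top [ 409. -264.   85.]
box FR bot [ 377. -255.    0.]
box FL top [420.   8.  85.]
tip top+wrist [ 424. -353.  132.] [0.7 0.7]
hingeend [ 530. -315.  146.] [0.2 0.2]
finL [471. -83. 137.] [0.2 0.2]
finR [ 471. -177.  117.] [0.7 0.7]
```

```bash
python3 - <<'E'
from h import *
go([450,-345,128],-70.4)
E
```

```text
t 6.05 pos [ 444.1 -335.1  241.5] yaw -64.6 tilt ok -1.0 shift [  1.  12. 113.] roll 5.8 w 49.9 F [ 0.   0.6 -0.1]
```

```bash
python3 -m creep '[{"translation":[1,12,40],"roll":6,"gripper":50},{"translation":[1,12,80],"roll":6,"gripper":50},{"translation":[1,12,100],"roll":6,"gripper":50},{"translation":[1,12,113],"roll":6,"gripper":50},{"translation":[1,12,113],"roll":6,"gripper":50}]'
python3 -m creep '[{"translation":[0,0,0],"roll":0,"gripper":5},{"translation":[0,0,0],"roll":0,"gripper":5},{"translation":[0,0,0],"roll":0,"gripper":5},{"translation":[0,0,0],"roll":0,"gripper":5},{"translation":[0,0,0],"roll":0,"gripper":5}]' 8; python3 -m creep '[{"translation":[0,0,0],"roll":0,"gripper":5},{"translation":[0,0,0],"roll":0,"gripper":5},{"translation":[0,0,0],"roll":0,"gripper":5}]'
```

```text
time: 6.47
position: [0.4481, -0.3446, 0.1253]
tool_rot: [0.986, 0.167, -0.002, -0.003]
ft_force: [0.2, 0.1, 0.2]
grip_width: 0.0498
grip_force: 0.0
time: 6.88
position: [0.4499, -0.3471, 0.1297]
tool_rot: [0.986, 0.166, 0.001, 0.001]
ft_force: [0.2, -0.5, 0.2]
grip_width: 0.0249
grip_force: 0.0
time: 7.13
position: [0.4494, -0.3464, 0.1291]
tool_rot: [0.986, 0.166, -0.0, -0.0]
ft_force: [-1.1, 1.9, 3.9]
grip_width: 0.0142
grip_force: 8.0
```

Gripped at 14.2 mm. Turn it shut.

```bash
for i in 1 2; do python3 -m creep '[{"translation":[0.6,9.7,0],"roll":-7,"gripper":5},{"translation":[2.4,19.4,0],"roll":-14,"gripper":5},{"translation":[5.3,28.7,0],"roll":-21,"gripper":5},{"translation":[9.4,37.6,0],"roll":-28,"gripper":5},{"translation":[13.7,44.7,0],"roll":-34,"gripper":5}]'; done
python3 -m creep '[{"translation":[0,2,0],"roll":-2,"gripper":5},{"translation":[0,4,0],"roll":-3,"gripper":5},{"translation":[0,4,0],"roll":-3,"gripper":5},{"translation":[0,4,0],"roll":-3,"gripper":5}]'
python3 - <<'E'
from h import *
go([525,-398,128],-92.2)
E
```

```text
time: 7.55
position: [0.477, -0.3839, 0.129]
tool_rot: [0.893, 0.45, 0.0, -0.001]
ft_force: [-1.0, 3.7, 6.4]
grip_width: 0.014
grip_force: 8.0
time: 7.97
position: [0.5208, -0.3995, 0.129]
tool_rot: [0.723, 0.691, 0.0, -0.001]
ft_force: [-3.2, 4.0, 5.9]
grip_width: 0.0139
grip_force: 8.0
time: 8.3
position: [0.5215, -0.3993, 0.1289]
tool_rot: [0.706, 0.708, -0.002, -0.004]
ft_force: [-8.3, 2.4, 8.2]
grip_width: 0.0141
grip_force: 8.0
t 8.3 pos [ 521.5 -399.3  128.9] yaw 0.0 tilt ok -1.0 shift [1. 4. 1.] roll 92.2 w 14.1 F [-8.3  2.4  8.2]
```

```bash
python3 -m creep '[{"translation":[0,-3,0],"roll":0,"gripper":50},{"translation":[0,-3,0],"roll":0,"gripper":50},{"translation":[0,-3,0],"roll":0,"gripper":50},{"translation":[0,-3,-40],"roll":0,"gripper":60},{"translation":[0,-3,-75],"roll":0,"gripper":60}]' | sed -n 2,4p
python3 - <<'E'
from h import *
go([470,-127,200],-2.2)
E
```

```text
position: [0.5213, -0.3996, 0.2016]
tool_rot: [0.706, 0.708, 0.0, -0.003]
ft_force: [0.7, -1.3, -0.1]
t 8.72 pos [ 521.3 -399.6  201.6] yaw 0.1 tilt ok -1.0 shift [273. -51.   3.] roll 2.3 w 40.4 F [ 0.7 -1.3 -0.1]
```

```bash
python3 -m creep '[{"translation":[200,-37,0],"roll":0,"gripper":60},{"translation":[200,-37,0],"roll":0,"gripper":60},{"translation":[200,-37,0],"roll":0,"gripper":60},{"translation":[200,-37,0],"roll":0,"gripper":60},{"translation":[200,-37,0],"roll":0,"gripper":60}]' >/dev/null;  python3 -m creep '[{"translation":[73,-14,0],"roll":2,"gripper":60},{"translation":[73,-14,0],"roll":2,"gripper":60},{"translation":[73,-14,0],"roll":2,"gripper":60},{"translation":[73,-14,0],"roll":2,"gripper":60}]'|sed -n 2,3p
python3 - <<'E'
from h import *
o=telemetry.get_obs(); im=viewer.camera("wrist"); cv2.imwrite("pics/w3.png",im); import pickle; pickle.dump(o,open("w3.pkl","wb"))
go([470,-127,123],-2.2)
im=viewer.camera("top")[130:330,290:510]; cv2.imwrite("pics/t3.png",cv2.resize(im,None,fx=2.5,fy=2.5))
E
```

```text
position: [0.4705, -0.1259, 0.2037]
tool_rot: [0.717, 0.697, 0.0, 0.0]
t 9.52 pos [ 471.5 -127.5  203.9] yaw -1.8 tilt ok -1.0 shift [ 1. -2. 81.] roll 0.4 w 60.0 F [ 0.9 -0.2  1. ]
```

View pics/w3.png

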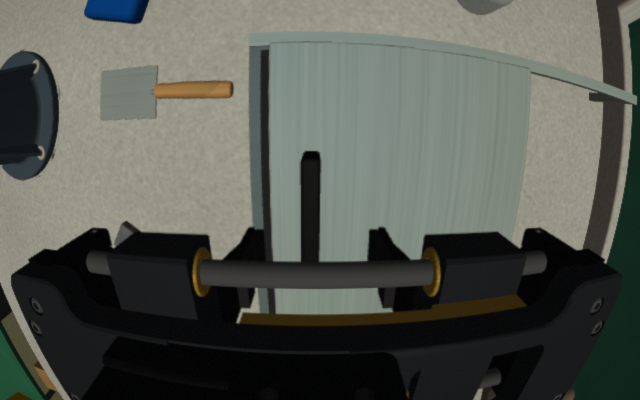

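View pics/t3.png

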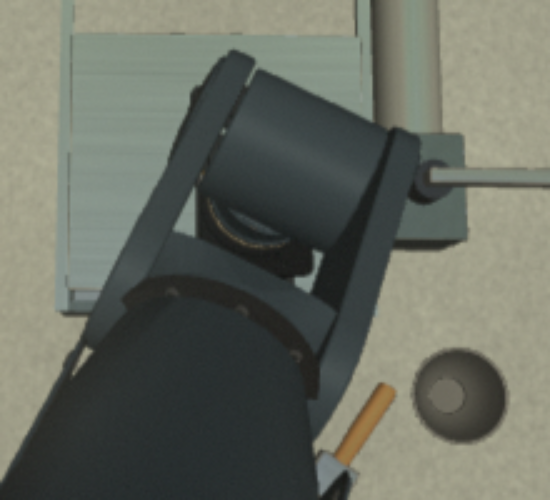

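```bash
python3 -m creep '[{"translation":[1,-2,40],"roll":0,"gripper":60},{"translation":[1,-2,65],"roll":0,"gripper":60},{"translation":[1,-2,80],"roll":0,"gripper":60},{"translation":[1,-2,80],"roll":0,"gripper":5},{"translation":[1,-2,80],"roll":0,"gripper":5}]' 15|sed -n 2,6p
python3 -m creep '[{"translation":[0,0,0],"roll":0,"gripper":5},{"translation":[0,0,0],"roll":0,"gripper":5},{"translation":[0,0,0],"roll":0,"gripper":5},{"translation":[0,0,0],"roll":0,"gripper":5},{"translation":[0,0,0],"roll":0,"gripper":5}]'|sed -n 2,6p
python3 -m creep '[{"translation":[0,25,0],"roll":0,"gripper":5},{"translation":[0,50,0],"roll":0,"gripper":5},{"translation":[0,75,0],"roll":0,"gripper":5},{"translation":[0,100,0],"roll":0,"gripper":5},{"translation":[0,120,0],"roll":0,"gripper":5}]'|sed -n 2,6p
python3 -m creep '[{"translation":[0,25,0],"roll":0,"gripper":5},{"translation":[0,50,0],"roll":0,"gripper":5},{"translation":[0,70,0],"roll":0,"gripper":5},{"translation":[0,85,0],"roll":0,"gripper":5},{"translation":[0,90,0],"roll":0,"gripper":5}]'|sed -n 2,6p
```

```text
position: [0.4689, -0.1279, 0.1229]
tool_rot: [0.719, 0.695, -0.0, -0.0]
ft_force: [0.1, -0.3, 0.5]
grip_width: 0.0531
grip_force: 0.0
position: [0.4689, -0.1267, 0.1243]
tool_rot: [0.719, 0.695, 0.0, 0.001]
ft_force: [-0.6, 0.5, -0.5]
grip_width: 0.0215
grip_force: 0.0
position: [0.5881, -0.1296, 0.1233]
tool_rot: [0.719, 0.695, -0.001, -0.002]
ft_force: [-3.5, -0.2, 1.0]
grip_width: 0.0135
grip_force: 15.0
position: [0.6795, -0.1334, 0.1234]
tool_rot: [0.719, 0.695, -0.0, -0.0]
ft_force: [-3.5, -0.4, 2.1]
grip_width: 0.0139
grip_force: 15.0
```

```bash
for i in 1 2 3 4; do python3 -m creep '[{"translation":[0,2,0],"roll":0,"gripper":5},{"translation":[0,4,0],"roll":0,"gripper":5},{"translation":[0,4,0],"roll":0,"gripper":5}]'|sed -n '2p;4p;5p'; done
```

```text
position: [0.6814, -0.1335, 0.1234]
ft_force: [-1.0, -0.4, -0.5]
grip_width: 0.0139
position: [0.6824, -0.1335, 0.1234]
ft_force: [-8.8, -2.2, 4.4]
grip_width: 0.014
position: [0.6825, -0.1335, 0.1232]
ft_force: [-16.4, -1.8, 9.8]
grip_width: 0.0142
position: [0.6827, -0.1334, 0.1231]
ft_force: [-24.4, -1.8, 13.9]
grip_width: 0.0144
```

```bash
python3 -m creep '[{"translation":[0,-5,0],"roll":0,"gripper":5},{"translation":[0,-10,0],"roll":0,"gripper":5},{"translation":[0,-10,0],"roll":0,"gripper":60},{"translation":[0,-10,0],"roll":0,"gripper":60},{"translation":[0,-10,0],"roll":0,"gripper":60}]'|sed -n '2p;4p;5p'
python3 -m creep '[{"translation":[0,0,0],"roll":0,"gripper":60},{"translation":[0,0,0],"roll":0,"gripper":60},{"translation":[0,0,-40],"roll":0,"gripper":60},{"translation":[0,0,-80],"roll":0,"gripper":60},{"translation":[0,0,-110],"roll":0,"gripper":60}]'|sed -n '2p;4p;5p'
for i in 1 2; do python3 -m creep '[{"translation":[-70,-120,0],"roll":0,"gripper":80},{"translation":[-70,-120,0],"roll":0,"gripper":80},{"translation":[-70,-120,0],"roll":0,"gripper":80},{"translation":[-70,-120,0],"roll":0,"gripper":80}]'|sed -n '2p;4p;5p'; done
python3 - <<'E'
from h import *
import pickle
o=telemetry.get_obs(); im=viewer.camera("wrist"); cv2.imwrite("pics/w4.png",im); pickle.dump(o,open("w4.pkl","wb"))
for n in ("top","scene"):
    im=viewer.camera(n); cv2.imwrite(f"pics/{n}4.png",im)
    for t in ["bird","house","pot","vase"]: print(n,t,[(np.round(x["bbox"]).tolist(),round(x["p"],2)) for x in viewer.recognise(n,t)[:2]])
t=cv2.imread("pics/top4.png")[45:325,110:510]; cv2.imwrite("pics/t4.png",cv2.resize(t,None,fx=2,fy=2,interpolation=cv2.INTER_CUBIC))
go([507,190,200])
E
```

```text
position: [0.6857, -0.1338, 0.1241]
ft_force: [0.2, 0.3, -0.2]
grip_width: 0.0266
position: [0.6856, -0.1338, 0.236]
ft_force: [1.7, -0.2, 0.4]
grip_width: 0.0566
position: [0.5578, -0.201, 0.2337]
ft_force: [-0.4, 0.5, -0.3]
grip_width: 0.0769
position: [0.4363, -0.267, 0.2335]
ft_force: [-0.3, 1.2, -0.1]
grip_width: 0.0796
top bird [([174.0, 182.0, 40.0, 24.0], 0.71)]
top house [([190.0, 255.0, 38.0, 23.0], 0.62)]
top pot [([223.0, 205.0, 32.0, 28.0], 0.69)]
top vase [([148.0, 233.0, 27.0, 30.0], 0.63)]
scene bird [([407.0, 224.0, 36.0, 14.0], 0.76)]
scene house [([391.0, 179.0, 30.0, 22.0], 0.88)]
scene pot [([375.0, 199.0, 21.0, 28.0], 0.75), ([190.0, 218.0, 124.0, 91.0], 0.49)]
scene vase [([428.0, 191.0, 29.0, 27.0], 0.62)]
t 14.28 pos [ 440.6 -265.2  233.4] yaw -1.8 tilt ok -1.0 shift [457.  52.  33.] roll 0 w 80.0 F [-1.2 -0.2  0.2]
```

View pics/t4.png

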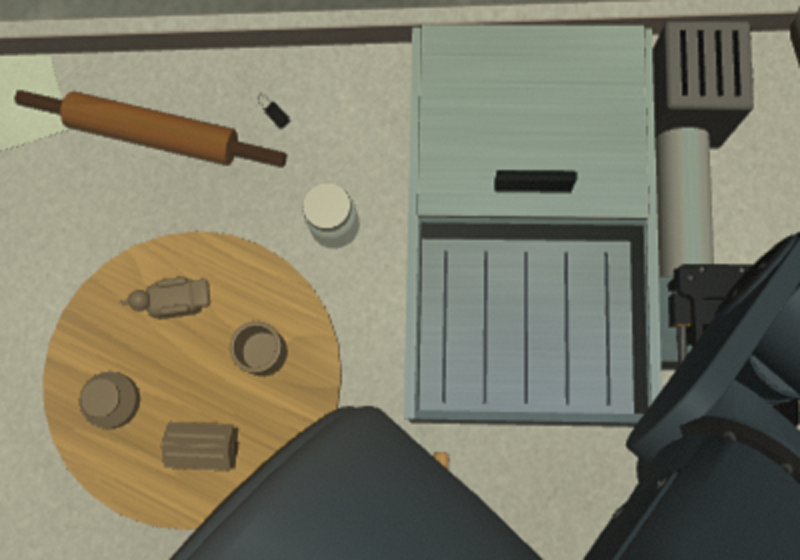

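View pics/w4.png

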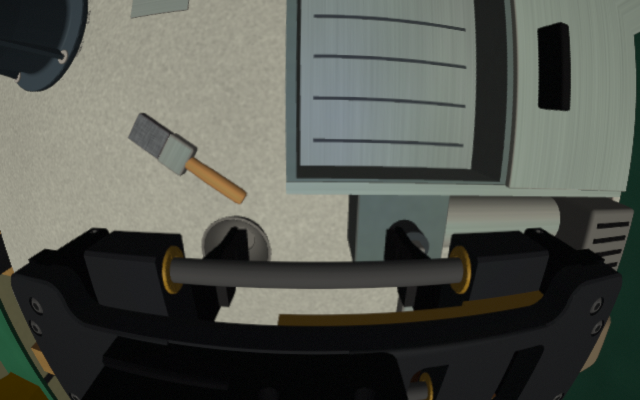

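```bash
python3 - <<'E'
from h import *
import pickle
T=lambda x,y:(np.array([x,y])/2+[110,45]); w1=pickle.load(open("w1.pkl","rb")); w4=pickle.load(open("w4.pkl","rb"))
for l,c,z in [("floor BL(vis)",(421,239),.012),("FL",(418,405),.012),("FR(vis)",(633,413),.012),("BR",(630,240),.012),("inner top FL",(416,413),.085),("inner top FR",(650,414),.085),("in top BL",(421,224),.085),("in top BR",(646,224),.085),("cover FL",(418,214),.098),("cover FR",(648,218),.098),
 ("house e1",(166,423),.052),("house e2",(238,424),.052),("house e3",(163,466),.052),("house e4",(235,470),.052),("vase top",(102,395),.072),("vase belly",(110,400),.045),("pot",(258,347),.064)]: print(l,(plane("top",[T(*c)],z)[0]*1000).round(0)[:2])
for l,c,z in [("w1 house ridge a",(270,175),.072),("ridge b",(342,162),.072),("h eaveNL",(268,152),.052),("eaveNR",(337,142),.052),("eaveFL",(278,201),.052),("eaveFR",(346,185),.052),("vase top",(418,201),.072),("vase belly",(411,194),.045)]: print(l,(plane("wrist",[c],z,w1)[0]*1000).round(0)[:2])
for l,c,z in [("w4 floor FR",(303,165),.012),("w4 floor BR",(472,169),.012),("box FR out top",(289,192),.085),("in top FR",(299,181),.085),("in top BR",(503,184),.085),("cover FR",(511,188),.098),("fin a",(541,24),.14),("fin b",(548,108),.14)]: print(l,(plane("wrist",[c],z,w4)[0]*1000).round(0)[:2])
E
```

```text
floor BL(vis) [646.  -6.]
FL [438.   3.]
FR(vis) [ 422. -257.]
BR [ 638. -267.]
inner top FL [423.   3.]
inner top FR [ 416. -260.]
in top BL [644.  -7.]
in top BR [ 637. -270.]
cover FL [653.  -4.]
cover FR [ 640. -269.]
house e1 [421. 298.]
house e2 [417. 213.]
house e3 [371. 300.]
house e4 [364. 216.]
vase top [453. 367.]
vase belly [450. 368.]
pot [506. 188.]
w1 house ridge a [382. 224.]
ridge b [388. 300.]
h eaveNL [360. 226.]
eaveNR [369. 300.]
eaveFL [416. 220.]
eaveFR [418. 299.]
vase top [450. 371.]
vase belly [450. 371.]
w4 floor FR [ 420. -255.]
w4 floor BR [ 638. -265.]
box FR out top [ 409. -269.]
in top FR [ 419. -258.]
in top BR [ 641. -267.]
cover FR [ 643. -268.]
fin a [ 647. -102.]
fin b [ 652. -181.]
```

```bash
for i in 1 2; do python3 -m creep '[{"translation":[200,24,0],"roll":0,"gripper":87},{"translation":[200,24,0],"roll":0,"gripper":87},{"translation":[200,24,0],"roll":0,"gripper":87},{"translation":[200,24,0],"roll":0,"gripper":87},{"translation":[200,24,0],"roll":0,"gripper":87}]'|sed -n '2p'; done
python3 - <<'E'
from h import *
import pickle
o=telemetry.get_obs(); im=viewer.camera("wrist"); cv2.imwrite("pics/w5.png",im); pickle.dump(o,open("w5.pkl","wb"))
go([506,189,150],-2)
for t in ["bird","house","pot","vase"]: print(t,[(np.round(x["bbox"]).tolist(),round(x["p"],2)) for x in viewer.recognise("wrist",t)[:2]])
E
```

```text
position: [0.4704, -0.0638, 0.2335]
position: [0.5011, 0.1358, 0.2336]
t 15.17 pos [502.  140.9 233.9] yaw -1.5 tilt ok -1.0 shift [48.  2. 84.] roll 0.5 w 86.9 F [1.9 3.  0.4]
bird [([357.0, 0.0, 44.0, 70.0], 0.78)]
house [([192.0, 30.0, 50.0, 80.0], 0.7), ([358.0, 0.0, 46.0, 71.0], 0.25)]
pot [([290.0, 95.0, 62.0, 62.0], 0.93)]
vase [([252.0, 4.0, 29.0, -1.0], 0.41)]
```

View pics/w5.png

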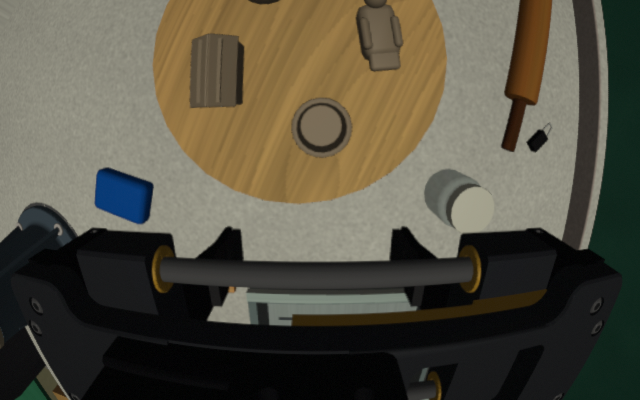

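```bash
python3 - <<'E'
from h import *
import pickle
o=pickle.load(open("w5.pkl","rb")); print(o["position"])
for l,c,z in [("pot rim",(322,127),.064),("house ridge a",(217,35),.072),("ridge b",(211,107),.072),("house eave",(241,72),.052),("bird tail",(386,68),.04),("bird body",(380,35),.048)]: print(l,(plane("wrist",[c],z,o)[0]*1000).round(0)[:2])
E
```

```text
[0.5011017  0.13579507 0.2336331 ]
pot rim [508. 195.]
house ridge a [406. 296.]
ridge b [398. 222.]
house eave [426. 257.]
bird tail [580. 258.]
bird body [573. 294.]
```

```bash
python3 -m creep '[{"translation":[25,4,40],"roll":0,"gripper":87},{"translation":[50,4,80],"roll":0,"gripper":87},{"translation":[50,4,120],"roll":0,"gripper":87},{"translation":[50,4,150],"roll":0,"gripper":87},{"translation":[50,4,180],"roll":0,"gripper":87}]'|sed -n '2p;4p'
python3 -m creep '[{"translation":[0,0,9],"roll":0,"gripper":87},{"translation":[0,0,9],"roll":0,"gripper":50},{"translation":[0,0,9],"roll":0,"gripper":50},{"translation":[0,0,9],"roll":0,"gripper":50},{"translation":[0,0,9],"roll":0,"gripper":50}]' 12|sed -n '2p;4,6p'
python3 -m creep '[{"translation":[0,0,0],"roll":0,"gripper":50},{"translation":[0,0,0],"roll":0,"gripper":50},{"translation":[0,0,0],"roll":0,"gripper":50}]'|sed -n '2p;4,6p'
```

```text
position: [0.5059, 0.181, 0.0512]
ft_force: [-0.5, 0.0, -0.4]
position: [0.5084, 0.1822, 0.0467]
ft_force: [0.0, 0.2, 0.5]
grip_width: 0.0679
grip_force: 0.0
position: [0.5079, 0.1824, 0.0464]
ft_force: [0.3, -0.5, 7.0]
grip_width: 0.06
grip_force: 11.4
```

```bash
python3 -m creep '[{"translation":[0,0,0],"roll":0,"gripper":80},{"translation":[0,0,0],"roll":0,"gripper":80},{"translation":[0,0,0],"roll":0,"gripper":80},{"translation":[0,0,0],"roll":0,"gripper":80},{"translation":[0,0,0],"roll":0,"gripper":80}]'|sed -n '2p;4,6p'
python3 -m creep '[{"translation":[6,0,0],"roll":0,"gripper":80},{"translation":[12,0,0],"roll":0,"gripper":80},{"translation":[12,0,0],"roll":0,"gripper":80},{"translation":[12,0,0],"roll":0,"gripper":50},{"translation":[12,0,0],"roll":0,"gripper":50}]'|sed -n '2p;4,6p'
python3 -m creep '[{"translation":[0,0,0],"roll":0,"gripper":50},{"translation":[0,0,0],"roll":0,"gripper":50},{"translation":[0,0,0],"roll":0,"gripper":50},{"translation":[0,0,0],"roll":0,"gripper":50}]'|sed -n '2p;4,6p'
```

```text
position: [0.5065, 0.1824, 0.0445]
ft_force: [-0.1, -0.2, 0.6]
grip_width: 0.0785
grip_force: 0.0
position: [0.507, 0.1946, 0.0445]
ft_force: [0.3, -0.3, -1.3]
grip_width: 0.0732
grip_force: 0.0
position: [0.5073, 0.1943, 0.0446]
ft_force: [0.3, 0.9, -0.6]
grip_width: 0.0619
grip_force: 12.0
```

```bash
python3 -m creep '[{"translation":[0,0,-10],"roll":0,"gripper":50},{"translation":[0,0,-40],"roll":0,"gripper":50},{"translation":[0,0,-75],"roll":0,"gripper":50},{"translation":[0,0,-110],"roll":0,"gripper":50},{"translation":[0,0,-130],"roll":0,"gripper":50}]'|sed -n '2p;4,6p'
for i in 1 2; do python3 -m creep '[{"translation":[-30,-1,0],"roll":0,"gripper":50},{"translation":[-70,-3,0],"roll":0,"gripper":50},{"translation":[-110,-5,0],"roll":0,"gripper":50},{"translation":[-150,-7,0],"roll":0,"gripper":50},{"translation":[-180,-8,0],"roll":0,"gripper":50}]'|sed -n '2p;4,6p'; done
python3 -m creep '[{"translation":[-45,-2,0],"roll":0,"gripper":50},{"translation":[-45,-2,0],"roll":0,"gripper":50},{"translation":[-45,-2,0],"roll":0,"gripper":50},{"translation":[-45,-2,0],"roll":0,"gripper":50}]' >/dev/null
python3 - <<'E'
from h import *
o=telemetry.get_obs();import pickle; im=viewer.camera("wrist"); cv2.imwrite("pics/w6.png",im); pickle.dump(o,open("w6.pkl","wb"))
go([477,-220,45],-2.3)
for t in ["bird","house","pot","vase"]: print(t,[(np.round(x["bbox"]).tolist(),round(x["p"],2)) for x in viewer.recognise("wrist",t)[:2]])
E
```

```text
position: [0.508, 0.1945, 0.1784]
ft_force: [-0.5, -0.0, -0.8]
grip_width: 0.0619
grip_force: 12.0
position: [0.492, 0.0124, 0.1752]
ft_force: [0.5, 0.3, -1.6]
grip_width: 0.0622
grip_force: 12.0
position: [0.4785, -0.1678, 0.1752]
ft_force: [0.6, -0.3, -0.8]
grip_width: 0.062
grip_force: 12.0
t 19.25 pos [ 475.  -208.6  174.6] yaw -1.9 tilt ok -1.0 shift [-12.   3. 130.] roll 0.4 w 62.0 F [ 0.3 -0.9 -1.1]
bird []
house []
pot [([249.0, 191.0, 131.0, 124.0], 0.85)]
vase []
```

View pics/w6.png

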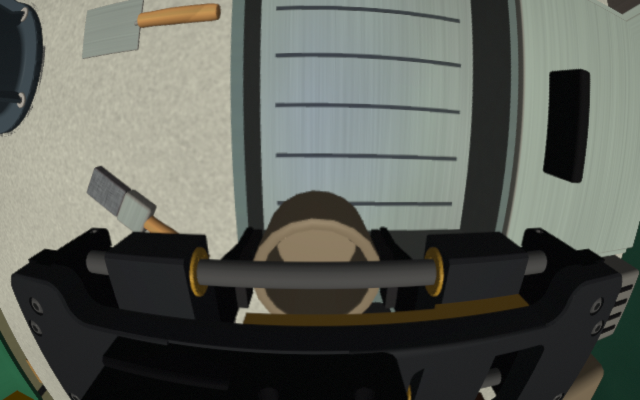

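```bash
python3 -m creep '[{"translation":[-12,7,30],"roll":0,"gripper":50},{"translation":[-12,7,65],"roll":0,"gripper":50},{"translation":[-12,7,95],"roll":0,"gripper":50},{"translation":[-12,7,115],"roll":0,"gripper":50},{"translation":[-12,7,123],"roll":0,"gripper":50}]'|sed -n '2p;4,6p'
python3 -m creep '[{"translation":[0,0,2],"roll":0,"gripper":50},{"translation":[0,0,4],"roll":0,"gripper":50},{"translation":[0,0,5],"roll":0,"gripper":50},{"translation":[0,0,6],"roll":0,"gripper":50},{"translation":[0,0,6],"roll":0,"gripper":50}]'|sed -n '2p;4,6p'
```

```text
position: [0.481, -0.22, 0.0488]
ft_force: [-0.6, 0.6, -1.4]
grip_width: 0.0621
grip_force: 12.0
position: [0.483, -0.2224, 0.0466]
ft_force: [0.2, 0.4, -1.1]
grip_width: 0.062
grip_force: 12.0
```

```bash
for i in 1 2; do python3 -m creep '[{"translation":[0,0,0.7],"roll":0,"gripper":50},{"translation":[0,0,1.5],"roll":0,"gripper":50},{"translation":[0,0,1.5],"roll":0,"gripper":50},{"translation":[0,0,1.5],"roll":0,"gripper":50}]'|sed -n '2p;4,6p'; done
```

```text
position: [0.4827, -0.2223, 0.0445]
ft_force: [-0.6, 0.6, 1.5]
grip_width: 0.0617
grip_force: 12.0
position: [0.4828, -0.2224, 0.0442]
ft_force: [-2.9, 0.3, 11.2]
grip_width: 0.062
grip_force: 11.9
```

```bash
python3 -m creep '[{"translation":[0,0,-1.5],"roll":0,"gripper":70},{"translation":[0,0,-1.5],"roll":0,"gripper":70},{"translation":[0,0,-1.5],"roll":0,"gripper":70},{"translation":[0,0,-1.5],"roll":0,"gripper":70},{"translation":[0,0,-30],"roll":0,"gripper":70}]'|sed -n '2p;4,6p'
python3 -m creep '[{"translation":[0,0,-40],"roll":0,"gripper":70},{"translation":[0,0,-80],"roll":0,"gripper":70},{"translation":[0,0,-120],"roll":0,"gripper":70},{"translation":[0,0,-160],"roll":0,"gripper":70},{"translation":[0,0,-160],"roll":0,"gripper":70}]'|sed -n '2p;4,6p'
for i in 1 2; do python3 -m creep '[{"translation":[190,-35,0],"roll":0,"gripper":80},{"translation":[190,-35,0],"roll":0,"gripper":80},{"translation":[190,-35,0],"roll":0,"gripper":80},{"translation":[190,-35,0],"roll":0,"gripper":80},{"translation":[190,-35,0],"roll":0,"gripper":80}]'|sed -n '2p;4,6p'; done
python3 -m creep '[{"translation":[0,0,0],"roll":0,"gripper":80},{"translation":[0,0,0],"roll":0,"gripper":80},{"translation":[0,0,0],"roll":0,"gripper":80}]' >/dev/null
cat > look.py <<'E'
from h import *
import sys,pickle
n=sys.argv[1]; o=telemetry.get_obs(); im=viewer.camera("wrist"); cv2.imwrite(f"pics/{n}.png",im); pickle.dump(o,open(n+".pkl","wb"))
go([float(v) for v in sys.argv[2:5]],float(sys.argv[5]))
for t in ["bird","house","pot","vase"]:
    for x in viewer.recognise("wrist",t)[:2]:
        b=x["bbox"]; c=[b[0]+b[2]/2,b[1]+b[3]/2]; print("w",t,np.round(b).tolist(),round(x["p"],2),(plane("wrist",[c],.05,o)[0]*1000).round(0)[:2])
viewer.camera("top")
for t in ["bird","house","pot","vase"]:
    for x in viewer.recognise("top",t)[:2]:
        b=x["bbox"]; c=[b[0]+b[2]/2,b[1]+b[3]/2]; print("t",t,np.round(b).tolist(),round(x["p"],2),(plane("top",[c],.05)[0]*1000).round(0)[:2])
E
python3 look.py w7 398 258 150 -3.7
```

```text
position: [0.4796, -0.2202, 0.0685]
ft_force: [0.2, 0.0, -0.2]
grip_width: 0.07
grip_force: 0.1
position: [0.4862, -0.2247, 0.24]
ft_force: [0.3, -0.6, 0.7]
grip_width: 0.0699
grip_force: 0.0
position: [0.4514, -0.0277, 0.2319]
ft_force: [0.1, -1.0, -0.3]
grip_width: 0.0796
grip_force: 0.0
position: [0.4233, 0.1631, 0.2321]
ft_force: [-0.1, 0.4, -0.7]
grip_width: 0.08
grip_force: 0.0
t 22.92 pos [425.1 159.2 232.3] yaw -1.9 tilt ok -1.0 shift [ 98. -30.  82.] roll 1.8 w 80.0 F [-0.4 -0.2  0.7]
w bird [424.0, 2.0, 42.0, 93.0] 0.74 [569. 306.]
w house [259.0, 46.0, 51.0, 78.0] 0.95 [394. 263.]
w pot [314.0, 285.0, 107.0, 100.0] 0.53 [487. -55.]
w vase [309.0, 1.0, 55.0, 18.0] 0.55 [451. 344.]
t bird [175.0, 184.0, 40.0, 18.0] 0.79 [573. 299.]
t bird [321.0, 56.0, 112.0, 99.0] 0.69 [ 781. -150.]
t house [192.0, 272.0, 14.0, 7.0] 0.66 [377. 284.]
t pot [399.0, 211.0, 32.0, 28.0] 0.59 [ 481. -227.]
t vase [316.0, 56.0, 119.0, 98.0] 0.36 [ 783. -146.]
```

View pics/w7.png

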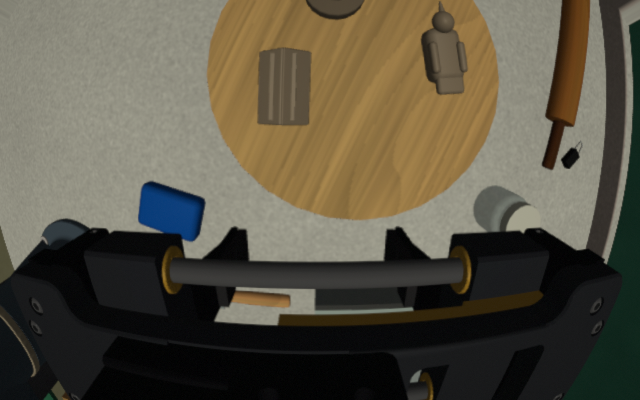

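```bash
python3 - <<'E'
from h import *
import pickle
o=pickle.load(open("w7.pkl","rb")); print(o["position"])
f=lambda c,z:plane("wrist",[c],z,o)[0]*1000
for l,c,z in [("house",(260,50),.052),("",(310,52),.052),("",(259,124),.052),("",(308,126),.052),("ridge",(283,48),.072),("",(284,124),.072),("bird head",(443,21),.055),("bird shoulder L",(424,50),.04),("R",(466,50),.04),("tail",(450,90),.045),("beak",(440,3),.05)]: print(l,f(c,z).round(0)[:2])
E
```

```text
[0.42486121 0.15970354 0.23219185]
house [371. 303.]
 [422. 297.]
 [367. 224.]
 [418. 220.]
ridge [397. 299.]
 [395. 223.]
bird head [567. 337.]
bird shoulder L [548. 304.]
R [601. 309.]
tail [576. 260.]
beak [567. 360.]
```

```bash
python3 -m creep '[{"translation":[40,-14,0],"roll":1,"gripper":80},{"translation":[80,-28,20],"roll":1,"gripper":80},{"translation":[101,-33,50],"roll":1,"gripper":80},{"translation":[101,-33,90],"roll":1,"gripper":80},{"translation":[101,-33,110],"roll":1,"gripper":80}]'|sed -n '2p;4p'
python3 -m creep '[{"translation":[0,0,0],"roll":0,"gripper":80},{"translation":[0,0,0],"roll":0,"gripper":80}]'|sed -n '2p;4p'
python3 - <<'E'
from h import *
go([395,261,41],-2.9)
E
```

```text
position: [0.3933, 0.263, 0.1199]
ft_force: [-0.7, -0.2, -0.4]
position: [0.3947, 0.2619, 0.1219]
ft_force: [1.0, 0.8, 0.1]
t 23.95 pos [394.7 261.9 121.9] yaw -2.9 tilt ok -1.0 shift [-1.  1. 81.] roll 0.0 w 79.9 F [1.  0.8 0.1]
```

```bash
python3 -m creep '[{"translation":[0,0,30],"roll":0,"gripper":80},{"translation":[0,0,60],"roll":0,"gripper":80},{"translation":[0,0,80],"roll":0,"gripper":80},{"translation":[0,0,80],"roll":0,"gripper":80},{"translation":[0,0,80],"roll":0,"gripper":40}]' 12|sed -n '2p;4,6p'
for i in 1 2; do python3 -m creep '[{"translation":[0,0,0],"roll":0,"gripper":40},{"translation":[0,0,0],"roll":0,"gripper":40},{"translation":[0,0,0],"roll":0,"gripper":40},{"translation":[0,0,0],"roll":0,"gripper":40},{"translation":[0,0,0],"roll":0,"gripper":40}]'|sed -n '2p;4,6p'; done
```

```text
position: [0.3963, 0.2621, 0.0434]
ft_force: [0.2, -0.6, 0.4]
grip_width: 0.0776
grip_force: 0.0
position: [0.3953, 0.2622, 0.0435]
ft_force: [-0.9, 0.0, 7.8]
grip_width: 0.0499
grip_force: 12.0
position: [0.3953, 0.2622, 0.0435]
ft_force: [-1.1, -1.0, 7.6]
grip_width: 0.0495
grip_force: 12.0
```

```bash
python3 -m creep '[{"translation":[0,0,-10],"roll":0,"gripper":40},{"translation":[0,0,-40],"roll":0,"gripper":40},{"translation":[0,0,-75],"roll":0,"gripper":40},{"translation":[0,0,-110],"roll":0,"gripper":40},{"translation":[0,0,-130],"roll":0,"gripper":40}]'|sed -n '2p;4,6p'
for i in 1 2; do python3 -m creep '[{"translation":[-30,8,0],"roll":0,"gripper":40},{"translation":[-70,18,0],"roll":0,"gripper":40},{"translation":[-110,28,0],"roll":0,"gripper":40},{"translation":[-150,39,0],"roll":0,"gripper":40},{"translation":[-179,46,0],"roll":0,"gripper":40}]'|sed -n '2p;4,6p'; done
for i in 1 2 3; do python3 -m creep '[{"translation":[0,0,0],"roll":6,"gripper":40},{"translation":[0,0,0],"roll":12,"gripper":40},{"translation":[0,0,0],"roll":18,"gripper":40},{"translation":[0,0,0],"roll":24,"gripper":40},{"translation":[0,0,0],"roll":30,"gripper":40}]'|sed -n '2p;5p'; done
python3 look.py w8 470.2 -99.5 43.5 -92.3
```

```text
position: [0.396, 0.2625, 0.176]
ft_force: [0.4, 0.8, -2.2]
grip_width: 0.0502
grip_force: 12.0
position: [0.4326, 0.0784, 0.1732]
ft_force: [0.4, 0.3, -1.5]
grip_width: 0.05
grip_force: 12.0
position: [0.47, -0.1036, 0.1732]
ft_force: [0.3, 0.1, -2.3]
grip_width: 0.0498
grip_force: 12.0
position: [0.4685, -0.1, 0.1728]
grip_width: 0.05
position: [0.4686, -0.0998, 0.1729]
grip_width: 0.05
position: [0.4686, -0.0998, 0.1729]
grip_width: 0.0497
t 27.75 pos [468.6 -99.9 172.9] yaw -93.4 tilt ok -1.0 shift [  2.  -0. 129.] roll -1.1 w 50.2 F [ 0.7  0.2 -1.5]
w bird [1.0, 110.0, 36.0, 41.0] 0.83 [573. 264.]
w house [262.0, 178.0, 113.0, 138.0] 0.79 [418. -99.]
w house [404.0, 136.0, 77.0, 75.0] 0.31 [ 483. -218.]
w pot [404.0, 139.0, 76.0, 70.0] 0.81 [ 483. -217.]
w vase [1.0, 202.0, 29.0, 41.0] 0.96 [453. 321.]
w vase [540.0, 118.0, 100.0, 46.0] 0.64 [ 517. -421.]
t bird [176.0, 183.0, 39.0, 22.0] 0.79 [570. 298.]
t vase [150.0, 232.0, 27.0, 30.0] 0.61 [445. 369.]
t vase [130.0, 160.0, 150.0, 137.0] 0.53 [486. 271.]
```

View pics/w8.png

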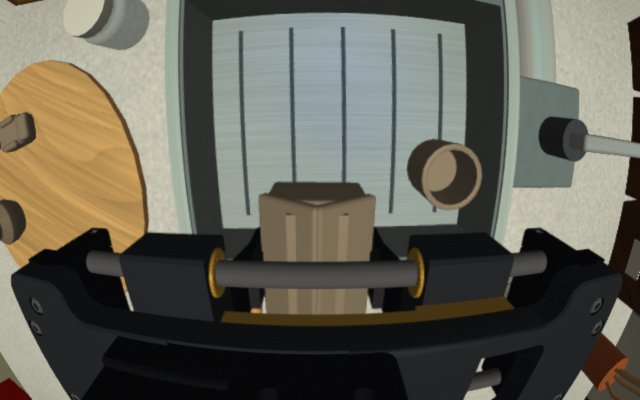

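```bash
python3 -m creep '[{"translation":[6,0,30],"roll":-1,"gripper":40},{"translation":[6,0,65],"roll":-1,"gripper":40},{"translation":[6,0,95],"roll":-1,"gripper":40},{"translation":[6,0,115],"roll":-1,"gripper":40},{"translation":[6,0,123],"roll":-1,"gripper":40}]'|sed -n '2p;4,6p'
python3 -m creep '[{"translation":[0,0,1],"roll":0,"gripper":40},{"translation":[0,0,3],"roll":0,"gripper":40},{"translation":[0,0,4],"roll":0,"gripper":40},{"translation":[0,0,4],"roll":0,"gripper":40},{"translation":[0,0,4],"roll":0,"gripper":40}]'|sed -n '2p;4,6p'
python3 -m creep '[{"translation":[0,0,0.7],"roll":0,"gripper":40},{"translation":[0,0,1.5],"roll":0,"gripper":40},{"translation":[0,0,1.5],"roll":0,"gripper":40},{"translation":[0,0,1.5],"roll":0,"gripper":40}]'|sed -n '2p;4,6p'
```

```text
position: [0.4737, -0.0998, 0.0469]
ft_force: [-0.0, -0.4, -1.7]
grip_width: 0.0499
grip_force: 12.0
position: [0.4759, -0.1007, 0.0466]
ft_force: [0.0, 1.0, -1.7]
grip_width: 0.0499
grip_force: 12.0
position: [0.4751, -0.1004, 0.0442]
ft_force: [-0.4, 0.2, -2.1]
grip_width: 0.0499
grip_force: 12.0
```

```bash
for i in 1 2; do python3 -m creep '[{"translation":[0,0,0.7],"roll":0,"gripper":40},{"translation":[0,0,1.2],"roll":0,"gripper":40},{"translation":[0,0,1.2],"roll":0,"gripper":40},{"translation":[0,0,1.2],"roll":0,"gripper":40}]'|sed -n '2p;4p'; done
```

```text
position: [0.4752, -0.1004, 0.0435]
ft_force: [-0.2, 0.4, 4.9]
position: [0.4752, -0.1004, 0.0433]
ft_force: [-1.5, 1.2, 14.4]
```

```bash
python3 -m creep '[{"translation":[0,0,-1.5],"roll":0,"gripper":67},{"translation":[0,0,-1.5],"roll":0,"gripper":67},{"translation":[0,0,-1.5],"roll":0,"gripper":67},{"translation":[0,0,-1.5],"roll":0,"gripper":67},{"translation":[0,0,-1.5],"roll":0,"gripper":67}]'|sed -n '2p;4,6p'
python3 -m creep '[{"translation":[0,0,-10],"roll":0,"gripper":67},{"translation":[0,0,-50],"roll":0,"gripper":67},{"translation":[0,0,-90],"roll":0,"gripper":67},{"translation":[0,0,-130],"roll":0,"gripper":67},{"translation":[0,0,-170],"roll":0,"gripper":67}]'|sed -n '2p;4,6p'
for i in 1 2; do python3 -m creep '[{"translation":[44,-152,0],"roll":0,"gripper":75},{"translation":[44,-152,0],"roll":0,"gripper":75},{"translation":[44,-152,0],"roll":0,"gripper":75},{"translation":[44,-152,0],"roll":0,"gripper":75},{"translation":[44,-152,0],"roll":0,"gripper":75}]'|sed -n '2p;4p'; done
for i in 1 2 3; do python3 -m creep '[{"translation":[0,0,0],"roll":-32,"gripper":75},{"translation":[0,0,0],"roll":-32,"gripper":75},{"translation":[0,0,0],"roll":-32,"gripper":75},{"translation":[0,0,0],"roll":-32,"gripper":75},{"translation":[0,0,0],"roll":-32,"gripper":75}]'|sed -n '2p'; done
python3 look.py w9 572 302 100 5.1
```

```text
position: [0.4751, -0.1004, 0.0429]
ft_force: [-0.4, -1.0, -0.1]
grip_width: 0.0661
grip_force: 0.0
position: [0.4744, -0.1001, 0.2152]
ft_force: [0.5, -1.0, -0.7]
grip_width: 0.0667
grip_force: 0.0
position: [0.5252, 0.0552, 0.2141]
ft_force: [-0.5, -0.0, -0.2]
position: [0.5746, 0.2056, 0.2137]
ft_force: [0.4, 0.4, 0.3]
position: [0.5724, 0.1993, 0.2133]
position: [0.5724, 0.1991, 0.2133]
position: [0.5724, 0.1991, 0.2133]
t 33.0 pos [572.4 199.1 213.3] yaw 4.4 tilt ok -1.0 shift [103.   8. 113.] roll -0.7 w 75.0 F [-0.4 -0.1 -0.2]
w bird [307.0, 25.0, 42.0, 105.0] 0.65 [575. 308.]
w vase [184.0, 0.0, 66.0, 46.0] 0.64 [460. 361.]
t house [352.0, 212.0, 22.0, 35.0] 0.64 [ 473. -102.]
t pot [397.0, 212.0, 33.0, 27.0] 0.98 [ 482. -222.]
```

View pics/w9.png

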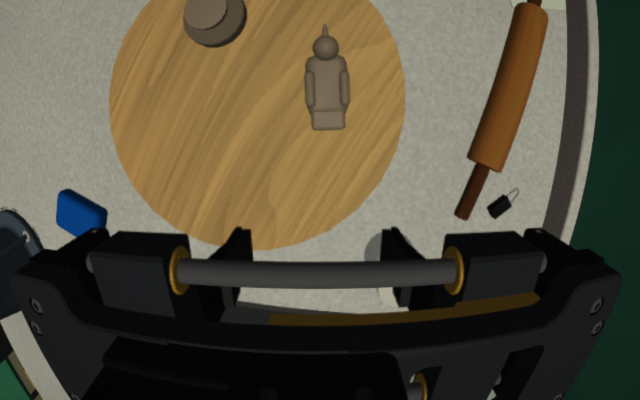

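```bash
python3 - <<'E'
from h import *
import pickle
o=pickle.load(open("w9.pkl","rb")); f=lambda c,z:plane("wrist",[c],z,o)[0]*1000
for l,c,z in [("beak",(324,25),.055),("head",(326,47),.057),("tail top edge",(328,129),.045),("tail .03",(328,129),.03),("sideL",(306,85),.035),("sideR",(350,85),.035),("vase",(206,10),.072),("vase belly",(215,14),.045)]: print(l,f(c,z).round(0)[:2])
E
```

```text
beak [567. 360.]
head [570. 337.]
tail top edge [579. 257.]
tail .03 [580. 256.]
sideL [554. 300.]
sideR [598. 304.]
vase [454. 370.]
vase belly [454. 373.]
```

```bash
python3 -m creep '[{"translation":[40,4,0],"roll":-2,"gripper":75},{"translation":[80,8,10],"roll":-2,"gripper":75},{"translation":[105,10,40],"roll":-2,"gripper":75},{"translation":[105,10,70],"roll":-2,"gripper":75},{"translation":[105,10,90],"roll":-2,"gripper":75}]'|sed -n '2p;4p'
python3 -m creep '[{"translation":[0,0,0],"roll":0,"gripper":75},{"translation":[0,0,0],"roll":0,"gripper":75}]'|sed -n '2p;4p'
python3 - <<'E'
from h import *
go([574.5,305,40],6.5)
E
```

```text
position: [0.574, 0.3078, 0.1207]
ft_force: [0.4, -0.8, -0.3]
position: [0.5747, 0.3059, 0.122]
ft_force: [0.3, 0.4, 0.1]
t 34.03 pos [574.7 305.9 122. ] yaw 6.1 tilt ok -1.0 shift [-1. -0. 82.] roll -0.4 w 75.0 F [0.3 0.4 0.1]
```

```bash
python3 -m creep '[{"translation":[0,0,30],"roll":0,"gripper":75},{"translation":[0,0,60],"roll":0,"gripper":75},{"translation":[0,0,82],"roll":0,"gripper":75},{"translation":[0,0,82],"roll":0,"gripper":75},{"translation":[0,0,82],"roll":0,"gripper":32}]' 12|sed -n '2p;4,6p'
for i in 1 2; do python3 -m creep '[{"translation":[0,0,0],"roll":0,"gripper":32},{"translation":[0,0,0],"roll":0,"gripper":32},{"translation":[0,0,0],"roll":0,"gripper":32},{"translation":[0,0,0],"roll":0,"gripper":32},{"translation":[0,0,0],"roll":0,"gripper":32}]'|sed -n '2p;4,6p'; done
```

```text
position: [0.5762, 0.3058, 0.042]
ft_force: [0.2, -0.0, 0.9]
grip_width: 0.0729
grip_force: 0.0
position: [0.5757, 0.3062, 0.0422]
ft_force: [-2.1, -0.2, 0.7]
grip_width: 0.0428
grip_force: 0.7
position: [0.5757, 0.3062, 0.0421]
ft_force: [-1.4, -0.5, 5.8]
grip_width: 0.0418
grip_force: 12.0
```

```bash
python3 -m creep '[{"translation":[0,0,-10],"roll":0,"gripper":32},{"translation":[0,0,-40],"roll":0,"gripper":32},{"translation":[0,0,-75],"roll":0,"gripper":32},{"translation":[0,0,-110],"roll":0,"gripper":32},{"translation":[0,0,-130],"roll":0,"gripper":32}]'|sed -n '2p;4,6p'
for i in 1 2 3; do python3 -m creep '[{"translation":[-30,-4,0],"roll":0,"gripper":32},{"translation":[-65,-9,0],"roll":0,"gripper":32},{"translation":[-100,-13,0],"roll":0,"gripper":32},{"translation":[-135,-18,0],"roll":0,"gripper":32},{"translation":[-156,-21,0],"roll":0,"gripper":32}]'|sed -n '2p;5p'; done
for i in 1 2 3; do python3 -m creep '[{"translation":[0,0,0],"roll":7,"gripper":32},{"translation":[0,0,0],"roll":14,"gripper":32},{"translation":[0,0,0],"roll":21,"gripper":32},{"translation":[0,0,0],"roll":28,"gripper":32},{"translation":[0,0,0],"roll":33,"gripper":32}]'|sed -n '2p;5p'; done
python3 look.py w10 561.7 -166.3 42 -92.3
```

```text
position: [0.577, 0.3066, 0.1753]
ft_force: [0.5, 0.5, -1.3]
grip_width: 0.0418
grip_force: 12.0
position: [0.5707, 0.1456, 0.1714]
grip_width: 0.0417
position: [0.5669, -0.0121, 0.1714]
grip_width: 0.0421
position: [0.5628, -0.1698, 0.1715]
grip_width: 0.0417
position: [0.5625, -0.1662, 0.1712]
grip_width: 0.0415
position: [0.5626, -0.166, 0.1713]
grip_width: 0.042
position: [0.5626, -0.166, 0.1713]
grip_width: 0.042
t 38.25 pos [ 562.6 -166.   171.3] yaw -93.3 tilt ok -1.0 shift [ -1.   0. 129.] roll -1.0 w 41.9 F [-0.4 -0.4 -2.2]
w bird [278.0, 152.0, 81.0, 162.0] 0.65 [ 527. -165.]
w house [240.0, 235.0, 44.0, 80.0] 0.94 [ 485. -107.]
w pot [370.0, 229.0, 26.0, 31.0] 0.7 [ 512. -226.]
w vase [0.0, 256.0, 23.0, 37.0] 0.59 [462. 322.]
t bird [132.0, 162.0, 122.0, 69.0] 0.66 [565. 301.]
```

```bash
python3 -m creep '[{"translation":[0,0,30],"roll":-1,"gripper":32},{"translation":[0,0,65],"roll":-1,"gripper":32},{"translation":[0,0,95],"roll":-1,"gripper":32},{"translation":[0,0,115],"roll":-1,"gripper":32},{"translation":[0,0,124],"roll":-1,"gripper":32}]'|sed -n '2p;4,6p'
python3 -m creep '[{"translation":[0,0,1],"roll":0,"gripper":32},{"translation":[0,0,2.5],"roll":0,"gripper":32},{"translation":[0,0,3.5],"roll":0,"gripper":32},{"translation":[0,0,3.5],"roll":0,"gripper":32},{"translation":[0,0,3.5],"roll":0,"gripper":32}]'|sed -n '2p;4,6p'
python3 -m creep '[{"translation":[0,0,0.7],"roll":0,"gripper":32},{"translation":[0,0,1.2],"roll":0,"gripper":32},{"translation":[0,0,1.2],"roll":0,"gripper":32},{"translation":[0,0,1.2],"roll":0,"gripper":32}]'|sed -n '2p;4,6p'
```

```text
position: [0.5609, -0.1652, 0.0441]
ft_force: [-0.4, 0.7, -0.8]
grip_width: 0.042
grip_force: 12.0
position: [0.5636, -0.1665, 0.045]
ft_force: [-0.3, -0.7, -0.5]
grip_width: 0.0417
grip_force: 12.0
position: [0.5628, -0.1661, 0.0426]
ft_force: [0.5, -0.0, -0.4]
grip_width: 0.0421
grip_force: 12.0
```

```bash
for i in 1 2; do python3 -m creep '[{"translation":[0,0,0.7],"roll":0,"gripper":32},{"translation":[0,0,1.2],"roll":0,"gripper":32},{"translation":[0,0,1.2],"roll":0,"gripper":32},{"translation":[0,0,1.2],"roll":0,"gripper":32}]'|sed -n '2p;4p'; done
```

```text
position: [0.5628, -0.1661, 0.0421]
ft_force: [-1.7, 0.1, 5.5]
position: [0.5628, -0.1661, 0.0421]
ft_force: [-2.7, 1.3, 11.3]
```

```bash
python3 -m creep '[{"translation":[0,0,-1.5],"roll":0,"gripper":54},{"translation":[0,0,-1.5],"roll":0,"gripper":54},{"translation":[0,0,-1.5],"roll":0,"gripper":54},{"translation":[0,0,-1.5],"roll":0,"gripper":54},{"translation":[0,0,-1.5],"roll":0,"gripper":54}]'|sed -n '2p;4,6p'
python3 -m creep '[{"translation":[0,0,-10],"roll":0,"gripper":54},{"translation":[0,0,-50],"roll":0,"gripper":54},{"translation":[0,0,-90],"roll":0,"gripper":54},{"translation":[0,0,-130],"roll":0,"gripper":54},{"translation":[0,0,-170],"roll":0,"gripper":54}]'|sed -n '2p;4,6p'
for i in 1 2 3; do python3 -m creep '[{"translation":[-43,-144,0],"roll":0,"gripper":87},{"translation":[-43,-144,0],"roll":0,"gripper":87},{"translation":[-43,-144,0],"roll":0,"gripper":87},{"translation":[-43,-144,0],"roll":0,"gripper":87},{"translation":[-43,-144,0],"roll":0,"gripper":87}]'|sed -n '2p;4p'; done
for i in 1 2 3; do python3 -m creep '[{"translation":[0,0,0],"roll":-31,"gripper":87},{"translation":[0,0,0],"roll":-31,"gripper":87},{"translation":[0,0,0],"roll":-31,"gripper":87},{"translation":[0,0,0],"roll":-31,"gripper":87},{"translation":[0,0,0],"roll":-31,"gripper":87}]'|sed -n '2p'; done
python3 look.py w11 452 371 100 0
python3 - <<'E'
import cv2
w=cv2.imread("pics/w11.png")[0:230,140:500]
from rig import viewer
t=viewer.camera("top")[120:270,110:470]
cv2.imwrite("pics/c1.png",cv2.resize(cv2.vconcat([w,t]),None,fx=1.5,fy=1.5,interpolation=cv2.INTER_CUBIC))
E
```

```text
position: [0.5626, -0.166, 0.0412]
ft_force: [-0.1, -0.4, 0.3]
grip_width: 0.0531
grip_force: 0.0
position: [0.5623, -0.1658, 0.2137]
ft_force: [0.9, -0.5, 0.0]
grip_width: 0.054
grip_force: 0.0
position: [0.5213, -0.0159, 0.212]
ft_force: [-0.4, -0.3, -1.0]
position: [0.4844, 0.1281, 0.2119]
ft_force: [-0.4, -0.7, 0.0]
position: [0.4477, 0.2732, 0.212]
ft_force: [0.9, -0.5, -0.4]
position: [0.4493, 0.2685, 0.2118]
position: [0.4493, 0.2683, 0.2118]
position: [0.4494, 0.2683, 0.2118]
t 43.92 pos [449.3 268.4 211.8] yaw 1.2 tilt ok -1.0 shift [103.   5. 112.] roll 1.2 w 86.7 F [-0.7 -1.   0.3]
w bird [188.0, 4.0, 298.0, 300.0] 0.35 [469. 301.]
w vase [289.0, 51.0, 70.0, 65.0] 0.84 [454. 371.]
t house [350.0, 212.0, 24.0, 36.0] 0.82 [ 474. -100.]
t house [454.0, 266.0, 39.0, 43.0] 0.5 [ 336. -351.]
t pot [397.0, 210.0, 34.0, 29.0] 0.87 [ 484. -224.]
```

View pics/c1.png

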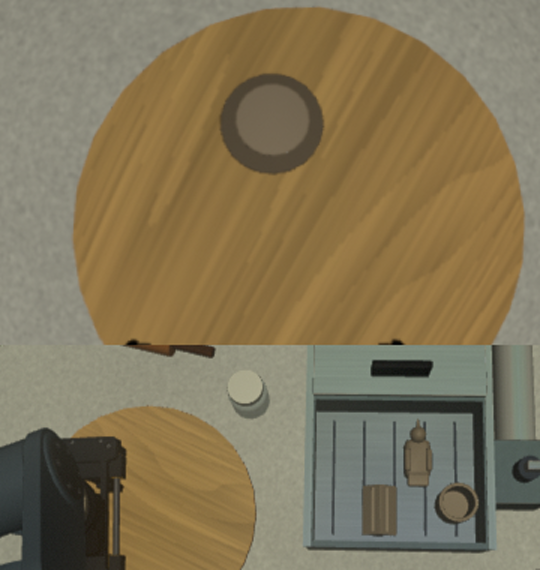

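```bash
python3 - <<'E'
from h import *
import pickle
o=pickle.load(open("w11.pkl","rb")); f=lambda c,z:plane("wrist",[c],z,o)[0]*1000
print(f((321.3,79.3),.072),f((321.3,82.5),.043)); go([454,370,42],0)
E
```

```text
[451.09354584 372.56627267  72.        ] [451.60420946 372.29807848  43.        ]
t 44.42 pos [448.  269.9 211.6] yaw 1.1 tilt ok -1.0 shift [100.   8. 170.] roll 1.1 w 86.8 F [ 0.1 -0.2 -0.5]
```

```bash
python3 -m creep '[{"translation":[40,2,0],"roll":1,"gripper":87},{"translation":[80,4,10],"roll":1,"gripper":87},{"translation":[103,4,40],"roll":1,"gripper":87},{"translation":[103,4,70],"roll":1,"gripper":87},{"translation":[103,4,90],"roll":1,"gripper":87}]'|sed -n '2p;4p'
python3 -m creep '[{"translation":[0,0,0],"roll":0,"gripper":87},{"translation":[0,0,0],"roll":0,"gripper":87}]'|sed -n '2p;4p'
python3 - <<'E'
from h import *
go([451.5,372,41],0)
E
```

```text
position: [0.4488, 0.3743, 0.1193]
ft_force: [-0.1, -1.5, -0.6]
position: [0.4492, 0.3728, 0.1206]
ft_force: [0.6, -0.9, 0.1]
t 45.0 pos [449.2 372.8 120.6] yaw 0.1 tilt ok -1.0 shift [-1.  3. 80.] roll 0.1 w 87.0 F [ 0.6 -0.9  0.1]
```

```bash
python3 -m creep '[{"translation":[0,2,30],"roll":0,"gripper":87},{"translation":[0,2,60],"roll":0,"gripper":87},{"translation":[0,2,80],"roll":0,"gripper":87},{"translation":[0,2,80],"roll":0,"gripper":87},{"translation":[0,2,80],"roll":0,"gripper":58}]' 12|sed -n '2p;4,6p'
for i in 1 2; do python3 -m creep '[{"translation":[0,0,0],"roll":0,"gripper":58},{"translation":[0,0,0],"roll":0,"gripper":58},{"translation":[0,0,0],"roll":0,"gripper":58},{"translation":[0,0,0],"roll":0,"gripper":58}]'|sed -n '2p;4,6p'; done
```

```text
position: [0.4527, 0.373, 0.0424]
ft_force: [0.1, 0.2, 0.4]
grip_width: 0.0845
grip_force: 0.0
position: [0.4527, 0.3735, 0.0435]
ft_force: [-1.6, -0.4, 7.1]
grip_width: 0.0676
grip_force: 12.0
position: [0.4527, 0.3735, 0.0435]
ft_force: [-0.5, -0.8, 7.4]
grip_width: 0.067
grip_force: 12.0
```

```bash
python3 -m creep '[{"translation":[0,0,-10],"roll":0,"gripper":58},{"translation":[0,0,-40],"roll":0,"gripper":58},{"translation":[0,0,-75],"roll":0,"gripper":58},{"translation":[0,0,-110],"roll":0,"gripper":58},{"translation":[0,0,-130],"roll":0,"gripper":58}]'|sed -n '2p;4,6p'
for i in 1 2 3; do python3 -m creep '[{"translation":[-30,7,0],"roll":0,"gripper":58},{"translation":[-60,14,0],"roll":0,"gripper":58},{"translation":[-90,20,0],"roll":0,"gripper":58},{"translation":[-120,27,0],"roll":0,"gripper":58},{"translation":[-139,31,0],"roll":0,"gripper":58}]'|sed -n '2p;5p'; done
python3 -m creep '[{"translation":[0,0,0],"roll":2,"gripper":58},{"translation":[0,0,0],"roll":2,"gripper":58},{"translation":[0,0,0],"roll":2,"gripper":58}]'|sed -n '2p;5p'
python3 look.py w12 546.5 -44.5 43.5 -2.3
```

```text
position: [0.4532, 0.3738, 0.1759]
ft_force: [0.8, 0.9, -1.7]
grip_width: 0.0673
grip_force: 12.0
position: [0.4835, 0.2317, 0.1724]
grip_width: 0.067
position: [0.5153, 0.0925, 0.1723]
grip_width: 0.0668
position: [0.5468, -0.0468, 0.1724]
grip_width: 0.0667
position: [0.5454, -0.0438, 0.1719]
grip_width: 0.067
t 48.05 pos [545.3 -43.3 171.8] yaw -1.8 tilt ok -1.0 shift [ -1.   1. 128.] roll 0.5 w 67.4 F [ 0.1  0.2 -1.5]
w bird [361.0, 294.0, 28.0, 20.0] 0.58 [ 602. -161.]
w house [204.0, 214.0, 59.0, 46.0] 0.95 [465. -81.]
w pot [249.0, 306.0, 29.0, 16.0] 0.46 [ 484. -171.]
w pot [204.0, 216.0, 57.0, 43.0] 0.44 [464. -81.]
w vase [254.0, 195.0, 131.0, 118.0] 0.72 [ 545. -100.]
t bird [381.0, 173.0, 18.0, 42.0] 0.73 [ 557. -170.]
t house [362.0, 216.0, 11.0, 31.0] 0.81 [ 470. -114.]
t pot [398.0, 211.0, 34.0, 29.0] 0.57 [ 482. -224.]
```

```bash
python3 -m creep '[{"translation":[-1,1,30],"roll":0,"gripper":58},{"translation":[-1,1,65],"roll":0,"gripper":58},{"translation":[-1,1,95],"roll":0,"gripper":58},{"translation":[-1,1,115],"roll":0,"gripper":58},{"translation":[-1,1,123],"roll":0,"gripper":58}]'|sed -n '2p;4,6p'
python3 -m creep '[{"translation":[0,0,1],"roll":0,"gripper":58},{"translation":[0,0,2.5],"roll":0,"gripper":58},{"translation":[0,0,3.5],"roll":0,"gripper":58},{"translation":[0,0,3.5],"roll":0,"gripper":58},{"translation":[0,0,3.5],"roll":0,"gripper":58}]'|sed -n '2p;4,6p'
python3 -m creep '[{"translation":[0,0,0.7],"roll":0,"gripper":58},{"translation":[0,0,1.2],"roll":0,"gripper":58},{"translation":[0,0,1.2],"roll":0,"gripper":58},{"translation":[0,0,1.2],"roll":0,"gripper":58}]'|sed -n '2p;4,6p'
```

```text
position: [0.545, -0.0443, 0.0456]
ft_force: [-0.0, 0.1, -0.5]
grip_width: 0.0666
grip_force: 12.0
position: [0.5477, -0.0451, 0.0463]
ft_force: [0.1, -0.6, -1.7]
grip_width: 0.0671
grip_force: 12.0
position: [0.5468, -0.0448, 0.044]
ft_force: [0.8, 0.7, -2.3]
grip_width: 0.0672
grip_force: 12.0
```

```bash
for i in 1 2; do python3 -m creep '[{"translation":[0,0,0.7],"roll":0,"gripper":58},{"translation":[0,0,1.2],"roll":0,"gripper":58},{"translation":[0,0,1.2],"roll":0,"gripper":58},{"translation":[0,0,1.2],"roll":0,"gripper":58}]'|sed -n '2p;4p'; done
```

```text
position: [0.5469, -0.0449, 0.0435]
ft_force: [-0.9, 0.5, 5.4]
position: [0.5469, -0.0449, 0.0434]
ft_force: [-3.1, 1.3, 12.7]
```

```bash
python3 -m creep '[{"translation":[0,0,-1.5],"roll":0,"gripper":77},{"translation":[0,0,-1.5],"roll":0,"gripper":77},{"translation":[0,0,-1.5],"roll":0,"gripper":77},{"translation":[0,0,-1.5],"roll":0,"gripper":77},{"translation":[0,0,-1.5],"roll":0,"gripper":77}]'|sed -n '2p;4,6p'
python3 -m creep '[{"translation":[0,0,-10],"roll":0,"gripper":77},{"translation":[0,0,-50],"roll":0,"gripper":77},{"translation":[0,0,-90],"roll":0,"gripper":77},{"translation":[0,0,-130],"roll":0,"gripper":77},{"translation":[0,0,-170],"roll":0,"gripper":77}]'|sed -n '2p;4,6p'
python3 -m creep '[{"translation":[-84,137,0],"roll":0,"gripper":60},{"translation":[-84,137,0],"roll":0,"gripper":60},{"translation":[-84,137,0],"roll":0,"gripper":60},{"translation":[-84,137,0],"roll":0,"gripper":60},{"translation":[-84,137,0],"roll":0,"gripper":60}]'|sed -n '2p;4,6p'
python3 -m creep '[{"translation":[0,0,0],"roll":0,"gripper":60},{"translation":[0,0,0],"roll":0,"gripper":60}]' >/dev/null
python3 look.py w13 682.5 -133.5 123 -2.3
python3 - <<'E'
from h import *
viewer.camera("scene")
for t in ["bird","house","pot","vase"]:
    for x in viewer.recognise("scene",t)[:2]:
        b=x["bbox"]; c=[b[0]+b[2]/2,b[1]+b[3]/2]; print("s",t,np.round(b).tolist(),round(x["p"],2),(plane("scene",[c],.04)[0]*1000).round(0)[:2])
E
```

```text
position: [0.5467, -0.0448, 0.0427]
ft_force: [-0.1, -0.7, -0.4]
grip_width: 0.0768
grip_force: 0.0
position: [0.5462, -0.0446, 0.2151]
ft_force: [0.3, -0.8, 0.2]
grip_width: 0.0769
grip_force: 0.0
position: [0.6866, -0.1383, 0.2137]
ft_force: [1.4, 0.5, -0.5]
grip_width: 0.0608
grip_force: 0.0
t 51.8 pos [ 679.5 -132.3  212.7] yaw -1.9 tilt ok -1.0 shift [-1.  3. 90.] roll 0.4 w 60.2 F [-0.1  0.1 -0.4]
w bird [176.0, 194.0, 83.0, 44.0] 0.55 [ 570. -162.]
w house [102.0, 138.0, 77.0, 55.0] 0.83 [ 483. -100.]
w vase [157.0, 78.0, 67.0, 61.0] 0.68 [552. -45.]
t bird [314.0, 58.0, 199.0, 199.0] 0.65 [ 646. -232.]
t house [318.0, 57.0, 114.0, 98.0] 0.43 [ 782. -143.]
t pot [404.0, 213.0, 26.0, 15.0] 0.78 [ 494. -231.]
t pot [318.0, 56.0, 117.0, 100.0] 0.7 [ 782. -147.]
s house [274.0, 184.0, 24.0, 33.0] 0.63 [ 471. -103.]
s house [352.0, 176.0, 123.0, 88.0] 0.25 [534. 276.]
s pot [242.0, 207.0, 10.0, 9.0] 0.59 [ 526. -215.]
s vase [287.0, 204.0, 30.0, 25.0] 0.69 [542. -49.]
```

```bash
python3 -m creep '[{"translation":[-1,3,35],"roll":0.4,"gripper":60},{"translation":[-1,3,70],"roll":0.4,"gripper":60},{"translation":[-1,3,89],"roll":0.4,"gripper":60},{"translation":[-1,3,89],"roll":0.4,"gripper":60},{"translation":[-1,3,89],"roll":0.4,"gripper":5}]' 15|sed -n '2p;4,6p'
for i in 1 2; do python3 -m creep '[{"translation":[0,0,0],"roll":0,"gripper":5},{"translation":[0,0,0],"roll":0,"gripper":5},{"translation":[0,0,0],"roll":0,"gripper":5},{"translation":[0,0,0],"roll":0,"gripper":5}]'|sed -n '2p;4,6p'; done
```

```text
position: [0.6837, -0.1344, 0.1233]
ft_force: [0.8, -0.4, 1.1]
grip_width: 0.0577
grip_force: 0.0
position: [0.6845, -0.1345, 0.1254]
ft_force: [0.1, -1.3, -0.5]
grip_width: 0.0343
grip_force: 0.0
position: [0.6823, -0.1343, 0.1242]
ft_force: [-5.6, -0.0, 5.4]
grip_width: 0.0135
grip_force: 15.0
```

```bash
for i in 1 2; do python3 -m creep '[{"translation":[0,-20,0],"roll":0,"gripper":5},{"translation":[0,-45,0],"roll":0,"gripper":5},{"translation":[0,-70,0],"roll":0,"gripper":5},{"translation":[0,-95,0],"roll":0,"gripper":5},{"translation":[0,-112,0],"roll":0,"gripper":5}]'|sed -n '2p;4,5p'; done
for i in 1 2 3 4; do python3 -m creep '[{"translation":[0,-2,0],"roll":0,"gripper":5},{"translation":[0,-4,0],"roll":0,"gripper":5},{"translation":[0,-4,0],"roll":0,"gripper":5}]'|sed -n '2p;4p;5p'; done
```

```text
position: [0.5717, -0.1298, 0.1242]
ft_force: [2.8, -0.0, -2.8]
grip_width: 0.0139
position: [0.4596, -0.1252, 0.1242]
ft_force: [3.1, 1.8, -4.8]
grip_width: 0.0139
position: [0.456, -0.125, 0.1241]
ft_force: [-2.6, 1.9, 3.8]
grip_width: 0.0139
position: [0.4538, -0.125, 0.1241]
ft_force: [2.7, 4.5, 2.4]
grip_width: 0.014
position: [0.4493, -0.1248, 0.1241]
ft_force: [2.7, 4.2, 2.5]
grip_width: 0.014
position: [0.4473, -0.1248, 0.1241]
ft_force: [7.8, 8.0, -1.5]
grip_width: 0.0141
```

```bash
for i in 1 2; do python3 -m creep '[{"translation":[0,-2,0],"roll":0,"gripper":5},{"translation":[0,-4,0],"roll":0,"gripper":5},{"translation":[0,-4,0],"roll":0,"gripper":5}]'|sed -n '2p;4p;5p'; done
python3 -m creep '[{"translation":[0,7,0],"roll":0,"gripper":5},{"translation":[0,7,0],"roll":0,"gripper":50},{"translation":[0,7,0],"roll":0,"gripper":50},{"translation":[0,7,0],"roll":0,"gripper":50},{"translation":[0,7,0],"roll":0,"gripper":50}]'|sed -n '2p;4p;5p'
```

```text
position: [0.4472, -0.1248, 0.1241]
ft_force: [17.7, 12.6, -8.3]
grip_width: 0.0142
position: [0.447, -0.1254, 0.1243]
ft_force: [25.4, 15.9, -15.1]
grip_width: 0.0142
position: [0.442, -0.1248, 0.1237]
ft_force: [-0.4, 0.5, -0.2]
grip_width: 0.0331
```

```bash
python3 -m creep '[{"translation":[0,5,0],"roll":0,"gripper":60},{"translation":[0,5,0],"roll":0,"gripper":60},{"translation":[0,5,0],"roll":0,"gripper":60},{"translation":[0,5,-40],"roll":0,"gripper":60},{"translation":[0,5,-80],"roll":0,"gripper":60}]'|sed -n '2p;4,6p'
for i in 1 2; do python3 -m creep '[{"translation":[-138,33,0],"roll":0,"gripper":50},{"translation":[-138,33,0],"roll":0,"gripper":50},{"translation":[-138,33,0],"roll":0,"gripper":50},{"translation":[-138,33,0],"roll":0,"gripper":50}]'|sed -n '2p;4p'; done
python3 -m creep '[{"translation":[0,0,0],"roll":0,"gripper":50},{"translation":[0,0,0],"roll":0,"gripper":50}]' >/dev/null
python3 - <<'E'
from h import *
go([522,-399,129],-2.2)
viewer.camera("top")
for t in ["damper","cover","bowl","jar"]: print(t,[(np.round(x["bbox"]).tolist(),round(x["p"],2)) for x in viewer.recognise("top",t)[:2]])
E
```

```text
position: [0.446, -0.1241, 0.202]
ft_force: [1.6, -0.3, 0.5]
grip_width: 0.0586
grip_force: 0.0
position: [0.4773, -0.27, 0.205]
ft_force: [0.3, -0.4, 0.5]
position: [0.5036, -0.4096, 0.2041]
ft_force: [0.7, -0.9, -0.4]
t 57.58 pos [ 502.3 -403.8  203.2] yaw -2.4 tilt ok -1.0 shift [ 6. 20. 74.] roll -0.2 w 50.1 F [-1.   0.2  0.1]
damper []
cover [([313.0, 151.0, 121.0, 103.0], 0.78)]
bowl []
jar [([262.0, 138.0, 32.0, 33.0], 0.65)]
```

Lower, grip, then turn open by 90° (reverse arc: hinge at tool x = +80, roll positive).

```bash
python3 -m creep '[{"translation":[6,20,0],"roll":0,"gripper":50},{"translation":[6,20,30],"roll":0,"gripper":50},{"translation":[6,20,60],"roll":0,"gripper":50},{"translation":[6,20,74],"roll":0,"gripper":50},{"translation":[6,20,74],"roll":0,"gripper":50}]'|sed -n '2p;4p'
for i in 1 2; do python3 -m creep '[{"translation":[0,0,0],"roll":0,"gripper":5},{"translation":[0,0,0],"roll":0,"gripper":5},{"translation":[0,0,0],"roll":0,"gripper":5},{"translation":[0,0,0],"roll":0,"gripper":5},{"translation":[0,0,0],"roll":0,"gripper":5}]' 8|sed -n '2p;4,6p'; done
```

```text
position: [0.5214, -0.3948, 0.1262]
ft_force: [-0.1, 0.4, 0.3]
position: [0.5238, -0.3987, 0.1314]
ft_force: [-0.3, -0.8, 0.1]
grip_width: 0.024
grip_force: 0.0
position: [0.5213, -0.3984, 0.1308]
ft_force: [-4.4, -0.6, 5.7]
grip_width: 0.0137
grip_force: 8.0
```

```bash
for i in 1 2; do python3 -m creep '[{"translation":[0.6,-9.7,0],"roll":7,"gripper":5},{"translation":[2.4,-19.4,0],"roll":14,"gripper":5},{"translation":[5.3,-28.7,0],"roll":21,"gripper":5},{"translation":[9.4,-37.6,0],"roll":28,"gripper":5},{"translation":[13.7,-44.7,0],"roll":34,"gripper":5}]'|sed -n '2,6p'; done
python3 -m creep '[{"translation":[0.6,-9.7,0],"roll":7,"gripper":5},{"translation":[2.4,-19.4,0],"roll":14,"gripper":5},{"translation":[5.3,-28.7,0],"roll":21,"gripper":5},{"translation":[5.8,-30,0],"roll":22,"gripper":5},{"translation":[5.8,-30,0],"roll":22,"gripper":5}]'|sed -n '2,6p'
for i in 1 2; do python3 -m creep '[{"translation":[0,-2,0],"roll":1,"gripper":5},{"translation":[0,-3,0],"roll":2,"gripper":5},{"translation":[0,-3,0],"roll":2,"gripper":5}]'|sed -n '2,5p'; done
```

```text
position: [0.479, -0.3841, 0.1309]
tool_rot: [0.893, 0.449, -0.0, 0.002]
ft_force: [0.8, -0.7, 0.9]
grip_width: 0.0142
grip_force: 8.0
position: [0.4507, -0.3467, 0.1308]
tool_rot: [0.986, 0.169, -0.0, 0.002]
ft_force: [-1.4, -2.8, 1.5]
grip_width: 0.0139
grip_force: 8.0
position: [0.446, -0.3167, 0.1308]
tool_rot: [1.0, -0.019, -0.0, 0.002]
ft_force: [-5.1, -3.5, 2.2]
grip_width: 0.0138
grip_force: 8.0
position: [0.4463, -0.3165, 0.1308]
tool_rot: [0.999, -0.036, 0.0, 0.004]
ft_force: [-6.5, -10.3, -1.0]
grip_width: 0.0144
position: [0.4468, -0.3156, 0.1308]
tool_rot: [0.999, -0.053, 0.001, 0.006]
ft_force: [-8.2, -15.5, -2.6]
grip_width: 0.0164
```

```bash
python3 -m creep '[{"translation":[0,0,0],"roll":0,"gripper":50},{"translation":[0,0,0],"roll":0,"gripper":50},{"translation":[0,0,0],"roll":0,"gripper":50},{"translation":[0,4,0],"roll":-4,"gripper":50},{"translation":[0,4,0],"roll":-4,"gripper":50}]'|sed -n '2,5p'
python3 -m creep '[{"translation":[0,0,-40],"roll":0,"gripper":50},{"translation":[0,0,-80],"roll":0,"gripper":50},{"translation":[0,0,-120],"roll":0,"gripper":50},{"translation":[0,0,-150],"roll":0,"gripper":50},{"translation":[0,0,-150],"roll":0,"gripper":50}]'|sed -n '2,5p'
python3 look.py w14 445 -315 129 90
python3 - <<'E'
from h import *
import pickle
o=pickle.load(open("w14.pkl","rb")); im=cv2.imread("pics/w14.png")
for t in ["damper","bowl","jar","cover"]:
    for n in ("wrist","scene"):
        viewer.camera(n); print(n,t,[(np.round(x["bbox"]).tolist(),round(x["p"],2)) for x in viewer.recognise(n,t)[:1]])
    
E
```

```text
position: [0.4467, -0.3133, 0.1301]
tool_rot: [1.0, -0.019, 0.0, 0.0]
ft_force: [0.2, -0.1, 1.2]
grip_width: 0.0423
position: [0.4496, -0.3152, 0.287]
tool_rot: [1.0, -0.02, 0.005, 0.005]
ft_force: [0.8, -0.6, 1.1]
grip_width: 0.0502
t 61.72 pos [ 448.3 -314.1  283.9] yaw -92.3 tilt ok -1.0 shift [ -4.   0. 155.] roll -2.3 w 49.9 F [ 0.1  0.4 -0.8]
t pot [316.0, 149.0, 122.0, 107.0] 0.54 [ 538. -137.]
wrist damper [([301.0, 91.0, 37.0, 129.0], 0.96)]
scene damper [([203.0, 160.0, 18.0, 43.0], 0.87)]
wrist bowl [([317.0, 220.0, 51.0, 42.0], 0.69)]
scene bowl []
wrist jar [([22.0, 31.0, 51.0, 43.0], 0.71)]
scene jar [([344.0, 234.0, 23.0, 38.0], 0.61)]
wrist cover [([73.0, 2.0, 196.0, 216.0], 0.75)]
scene cover [([221.0, 168.0, 102.0, 71.0], 0.88)]
```

```bash
python3 - <<'E'
from h import *
import pickle
o=pickle.load(open("w14.pkl","rb")); g=cv2.cvtColor(cv2.imread("pics/w14.png"),cv2.COLOR_BGR2GRAY).astype(int)
for r in (110,125,140,155): print(r,g[r,296:344:2])
for r in (165,180,195,210): print(r,g[r,296:344:2])
E
```

```text
110 [ 99  87  56  54  55  55  58  97 129 138 138 135 136 128  66  56  55  56
  57  82 101 100 100 101]
125 [ 99  99  98  97  71  56  57  93 129 137 138 136 139 128  65  57  66  97
 103 102 102 101 100 100]
140 [ 99  99  98  99  99 100  98  97 129 138 139 137 139 130  92 100 100 100
 100  98  99  99  99 100]
155 [ 95  95  96  95  96  96  94  97 129 138 139 138 139 129  87  94  96  96
  96  95  96  95  97  96]
165 [168 167 165 167 171 175 164 106 129 138 139 138 139 129 138 167 166 166
 168 166 166 165 161 162]
180 [165 162 167 169 167 170 161 117 128 139 140 138 140 129 164 172 167 164
 167 175 176 166 163 161]
195 [167 163 163 165 170 165 161 117 129 139 139 137 140 124 155 160 165 168
 170 167 161 163 166 166]
210 [166 169 167 166 163 170 169 116 129 138 139 137 138 122 162 167 171 171
 174 171 166 165 168 170]
```

```bash
python3 -c "
from rig import hand_in; print(hand_in())"
```

```text
the job is handed in; nothing more can be done
None
```

I set all four clay pieces (pot, house, bird, vase) standing in the box, slid the cover fully home, opened the damper to its stop, and handed the job in at about 62 s. I judged the final damper and cover positions from the end-stop forces and image measurements, because my picture views were used up.

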